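Lay out damper parts on their outline cards

ROBOT

A 6-joint arm with a two-finger parallel gripper is mounted at the origin on the work surface. World frame = base frame: x ahead of the robot, y to its left, z up, the work surface at z = 0. Lengths are in m, angles in rad, forces in N, time in s.
With the tool pointing down it reaches from about 0.35 to 0.875 m from the base axis. Payload 4.2 kg.
Tool frame: the origin (TCP) lies on the centre line of the jaws, within the pads' length; the fingertips stand 11 mm ahead of it and the grasp point (between the pads) lies 8 mm behind it; z points along the fingers, y is the direction in which the jaws open and shut (so a half turn about z gives the same grasp; the last joint's range is limited). The gripper opens to 87 mm and grips with 3 to 60 N. Pads are 19 mm wide; open, the fingers measure 117 mm over their backs; the gripper's body (75 mm by 190 mm) begins 51 mm behind the grasp point.
Start: joints at [-0.901, 0.385, 0.008, 0, -1.194, -0.259], TCP at [0.25, -0.573, 0.202] pointing down, gripper open.
Joint ranges: [-3.14, 3.14], [-1.21, 2.06], [-1.07, 1.41], [-3.16, 2.05], [-2.99, -0.16], [-3.1, 3.1]. Speed limits (rad/s): [2.79, 2.79, 3.14, 3.14, 3.14, 3.14].

INTERFACE

Orientations are given as a unit quaternion [x, y, z, w].
In Python, from workcell import bot gives the robot as it stands.
- The arm moves only by the tool play_rows, never from a script. Its argument "rows" is one flat list of numbers, 7 for each row, row after row: the shift along the tool's x, y, z in units of 0.2 m (1.0 is 0.2 m), then the turn, a rotation vector about the tool's x, y, z in units of 180 degrees (1.0 is 180 degrees), then the opening, from 0 (shut) to 1 (fully open). A call has 1 to 20 rows; each row shifts and turns the commanded pose from where the row before left it, along the tool's axes as they then stand; what a row does not reach is not made up. A row lasts 1/10 s, in which the tool goes at most 50 mm and 8.59 degrees, less where a joint would pass 70% of its speed; a pose out of reach is approached as far as the arm can. A call with a number of a shift or a turn outside -1 to 1 is refused whole. A call with a gripper value outside its range is refused whole. The fingers move at their own pace and stop on an object; "force" is the grip in N (left out, the last holds). Time passes only in rows, so rows that do not move let the fingers close. It gives the time, the measured TCP pose, the force and the opening at its end, in the units of the state.
- bot.sense(): the state, without advancing time (a new reading comes with each control period).
- bot.snapshot(name): name is "scene" or "top" or "wrist"; returns a dict with "image" (420x560x3 uint8, red, green, blue), "intrinsics" (3x3 intrinsics, pixels), "T" (4x4, takes a point from camera to world coordinates); the wrist camera has in their place "hand_eye" (4x4, takes a point from camera to tool coordinates, whose origin is the TCP and whose axes are the flange's). Camera axes: x right, y down, z forward; pixel columns grow to the right and rows downward; lengths in m; the calibration is good to about 2 mm. The wrist camera is an equidistant fisheye: a pixel r from the principal point sees the ray r / f radians off the axis. A picture is of the moment at which its call begins: read the wrist's pose just before it. There is no depth.
- bot.sign_off(): hands the job in, once; it reports no verdict.
Trained networks look in a picture, given as the dict that the camera call returned (one of the last four; its "shot" number tells which), for a name from the list of things; names that differ only in an ending like _2 or _b are one class to them, and where a whole thing is asked for, a point or a joint stands for the part that bears it (a point fixed in the world has none). Each returns a list of dicts, best first, with "score" (0 to 1); they miss things now and then, are a little off and sometimes report something else, mostly with a low value. They report only what shows in the picture. A call takes as long as a camera call. They do not tell look-alikes from the thing itself.
- bot.cut_out(picture, name): "pixels" (420x560 bool, what is visible of it) and "rect" ([left, top, right, bottom] as shares, 0 to 1, of the picture: columns of its width, rows of its height, round what is visible of it).
- bot.place_of(picture, name): "xy" ([column, row] as shares, 0 to 1, of the picture: columns of its width, rows of its height: a listed point, or the origin of a listed thing).
The state is a dict: "time_s": time; "joint_positions": joint angles; "joint_vel": joint speeds; "joint_torque": joint torques, N m; "ee_pos": TCP position; "eef_rot": TCP orientation; "wrist_force": force on the tool from outside, world axes, zero at the start; "wrist_torque": the same for the moment, N m; "width": opening from 0.0 (shut) to 1.0 (fully open).
Only numpy, scipy, OpenCV 4.12 (cv2) and the standard library are available. Lean on these libraries where they do the work, as an engineer would, in place of code of your own. Each camera call takes 0.05 s, during which the arm holds its last target.

TASK

Lay the four damper parts out for the rebuild: set each one (ring-shaped collar, round piston, clevis fork and two-eyed link) on the white card that shows its own outline, flat, centred to within about a centimetre and turned in line with the outline. Set the parts down rather than dropping them, and leave the jar and the pen cup where they stand.

Things in the scene. Friction and masses are not known exactly. Their poses are not given: they have to be found in the camera images.
- collar_c (a point): Spring collar: flat aluminium ring, 60 mm outside, 38 mm bore, 20 mm high, six dark notches round its rim, lying flat on the bench. Point at its centre, 10 mm above its underside; z up; any yaw.
- piston_c (a point): Damper piston: solid steel disc-like cylinder, 40 mm in diameter, 32 mm high, dark band round its side and a ring of small dark ports in its top, standing upright. Point at its centre, 16 mm above its underside; z up; any yaw.
- clevis_c (a point): Clevis: dark steel fork standing upright. Rectangular base 64 mm (x) by 36 mm (y) by 14 mm high; on it two upright cheeks, each 40 mm long in x, 12 mm thick in y, reaching to 38 mm height, their outer faces flush with the base's long sides (36 mm apart outside, 12 mm gap between). Point at its centre, 19 mm above its underside; x along its length, z up. The same when turned half round. Can be gripped across y, over both cheeks.
- link_c (a point): Suspension link: bronze-coloured flat bar 120 mm long, 20 mm high, with a round eye 34 mm in diameter at each end (eye centres 43 mm either side of the middle) and a 22 mm wide straight bar between them. Lies flat. Point at its centre, 10 mm above its underside; x along its length, z up. The same when turned half round. Can be gripped across y at the middle.
- collar_card: Outline card of the collar: 92 by 92 mm, dark ring 60 mm outside and 38 mm inside. Card 6 mm thick, fixed to the bench, white with a dark flat silhouette as large as the part itself, centred on the card; the card's top is plain and level. Origin: centre of its underside, z up, so the surface is 6 mm above the origin (and above the bench). 
- piston_card: Outline card of the piston: 74 by 74 mm, dark filled disc 40 mm across. Card 6 mm thick, fixed to the bench, white with a dark flat silhouette as large as the part itself, centred on the card; the card's top is plain and level. Origin: centre of its underside, z up, so the surface is 6 mm above the origin (and above the bench). 
- clevis_card: Outline card of the clevis: 96 mm (x) by 68 mm (y), dark filled rectangle 64 by 36 mm, long side along x. Card 6 mm thick, fixed to the bench, white with a dark flat silhouette as large as the part itself, centred on the card; the card's top is plain and level. Origin: centre of its underside, z up, so the surface is 6 mm above the origin (and above the bench). 
- link_card: Outline card of the link: 148 mm (x) by 62 mm (y), dark silhouette of a bar with two round ends, 120 mm long, along x. Card 6 mm thick, fixed to the bench, white with a dark flat silhouette as large as the part itself, centred on the card; the card's top is plain and level. Origin: centre of its underside, z up, so the surface is 6 mm above the origin (and above the bench). 
- grease_jar: Bystander, not to be disturbed: closed white jar, 60 mm across, 55 mm high, loose at the left side of the work. Origin: centre of its underside.
- pen_cup: Bystander, not to be disturbed: brass cup with pens, 68 mm across, 85 mm high (pens to 130 mm), loose at the right side of the work. Origin: centre of its underside.
Mind the look-alikes: they are no part of the job. Of the things that look like the part that bears clevis_c, take the one that is farthest from the robot's base at the start. Of the things shaped like the part that bears piston_c, the bare steel one is meant.

How it is judged:
At the end, for the whole second after the job is handed in: Each of the four parts rests, released and still, on the top of its own card, upright as it started (tilt under 0.1 rad), its centre within 12 mm horizontally of the card's centre; clevis and link lie along their outlines within 0.22 rad, either way round (horizontal distance between collar_c and collar_card below 0.012 m and z of collar_c in the frame of collar_card between 0.012 and 0.02 m and angle between each of collar_c, piston_c, clevis_c, link_c's own z axis and vertical below 0.1 rad and linear speed of each of collar, piston, clevis, link below 0.02 m/s and horizontal distance between piston_c and piston_card below 0.012 m and z of piston_c in the frame of piston_card between 0.018 and 0.026 m and horizontal distance between clevis_c and clevis_card below 0.012 m and z of clevis_c in the frame of clevis_card between 0.021 and 0.029 m and angle between the x axis of clevis_c and the x axis of clevis_card, either way round below 0.22 rad and horizontal distance between link_c and link_card below 0.012 m and z of link_c in the frame of link_card between 0.012 and 0.02 m and angle between the x axis of link_c and the x axis of link_card, either way round below 0.22 rad); the robot touches nothing.
It fails at once if a part is dropped or thrown (moves faster than 0.8 m/s while not held) ((linear speed of collar above 0.8 m/s and contact force between the fingers and collar below 0.05 N) or (linear speed of piston above 0.8 m/s and contact force between the fingers and piston below 0.05 N) or (linear speed of clevis above 0.8 m/s and contact force between the fingers and clevis below 0.05 N) or (linear speed of link above 0.8 m/s and contact force between the fingers and link below 0.05 N)).
It fails at once if the jar or the pen cup is pushed more than 30 mm from its place (distance of any of grease_jar, pen_cup from where it was at the start of the episode above 0.03 m).
It also fails if it takes over 112 s, if anything falls off the work surface, if the arm or the gripper's body presses on something with over 40 N, if the wrist force passes 120 N, or if a joint passes its speed limit or range.

## Working session

There is one attempt and no reset: what is moved stays moved. The work goes in short steps, Python scripts to look and compute and a tool call to move; the robot and the scene stay as the last step left them, time stands still between calls to the robot, and variables do not carry over. Pictures are saved under pics/ and viewed, and the job is handed in when it is done.

Besides the shell and the picture viewer there is one more tool, called by a JSON object that holds its "fn" and its "kwargs", one argument or row to a line. play_rows: Moves the arm, as the interface text tells. Shifts and turns lie within -1 to 1; 1 stands for 0.2 m of shift or 180 degrees of turn. Its arguments: {"type":"object","properties":{"rows":{"type":"array"},"force":{"type":"number"}},"required":["rows"]}

```bash
ls; mkdir -p pics
python3 - <<'E'
from workcell import bot
import cv2
s=bot.sense(); print(s['time_s'],s['ee_pos'],s['eef_rot'],s['width'],s['wrist_force'])
for n in ("top","scene"):
    p=bot.snapshot(n); cv2.imwrite(f"pics/{n}0.png",p["image"][:,:,::-1]); print(n,p["intrinsics"],p["T"],p["shot"])
    for k in "collar_c piston_c clevis_c link_c collar_card piston_card clevis_card link_card grease_jar pen_cup".split():
        print(k,[( [round(v*q,1) for v,q in zip(d["xy"],(560,420))],round(d["score"],2)) for d in bot.place_of(p,k)])
E
```

```text
pics
0.0 [ 0.24934263 -0.57239205  0.20085616] [-2.03868685e-01  9.78997625e-01  1.06358511e-03 -2.79955533e-04] 0.9980898711078675 [ 0.33050066 -0.74179977  0.51192735]
top [[459.38521323   0.         278.82674259]
 [  0.         459.38521323 210.92889653]
 [  0.           0.           1.        ]] [[ 0.00360358 -0.99681855  0.07962275  0.38155017]
 [-0.99983211 -0.00502205 -0.01762183  0.00999841]
 [ 0.01796563 -0.07954588 -0.9966693   1.32717235]
 [ 0.          0.          0.          1.        ]] 1
collar_c [([115.3, 196.2], 0.68), ([182.3, 220.9], 0.59), ([250.1, 165.7], 0.58)]
piston_c [([365.3, 166.5], 0.74), ([394.1, 167.1], 0.71)]
clevis_c [([307.5, 162.2], 0.83), ([364.7, 275.6], 0.71)]
link_c [([243.0, 221.8], 0.69)]
collar_card [([186.2, 172.3], 0.84)]
piston_card [([248.8, 166.3], 0.83), ([432.0, 208.3], 0.26)]
clevis_card [([362.6, 224.5], 0.93)]
link_card [([300.7, 224.0], 0.74)]
grease_jar [([119.2, 196.5], 0.95)]
pen_cup [([313.1, 165.1], 0.69), ([430.6, 211.0], 0.64)]
scene [[478.1662744    0.         282.08758863]
 [  0.         478.1662744  220.47532719]
 [  0.           0.           1.        ]] [[ 0.76748922  0.51973516 -0.37528078  0.91137453]
 [ 0.64104021 -0.62702416  0.44261512 -0.51949996]
 [-0.00526747 -0.5802724  -0.81440542  1.00450478]
 [ 0.          0.          0.          1.        ]] 2
collar_c [([338.7, 164.6], 0.6)]
piston_c [([232.8, 375.3], 0.91), ([261.0, 341.9], 0.75), ([254.1, 245.1], 0.19)]
clevis_c [([305.7, 288.2], 0.93), ([156.2, 260.5], 0.74)]
link_c [([295.7, 202.8], 0.62)]
collar_card [([384.4, 195.3], 0.76)]
piston_card [([348.6, 242.7], 0.6), ([256.2, 244.2], 0.51)]
clevis_card [([202.2, 297.2], 0.93)]
link_card [([254.8, 241.7], 0.61)]
grease_jar [([394.2, 141.1], 0.94)]
pen_cup [([149.1, 376.1], 0.73), ([384.3, 197.2], 0.6)]
```

View pics/top0.png

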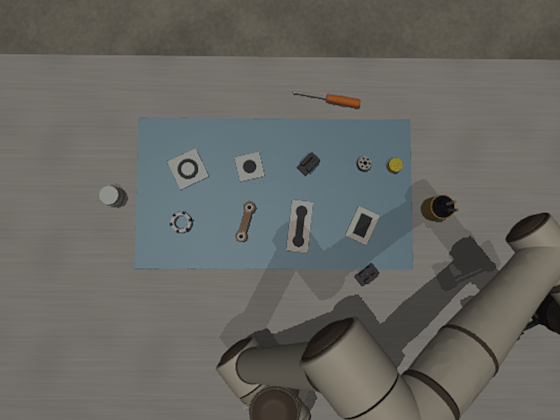

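View pics/scene0.png

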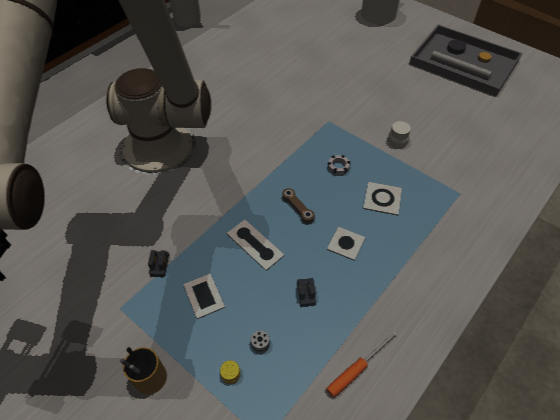

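Run:
```python
import cv2
im=cv2.imread("pics/top0.png")
cv2.imwrite("pics/top0_crop.png",cv2.resize(im[135:305,90:460],(800,368),interpolation=cv2.INTER_CUBIC))
```

```text
(no output)
```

View pics/top0_crop.png

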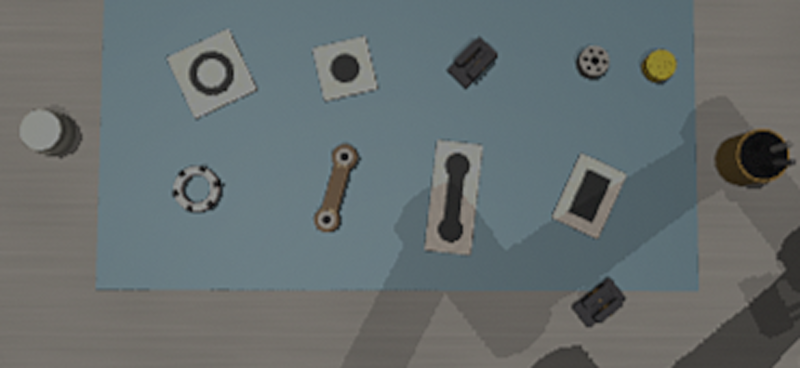

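The top view shows two clevis-like forks: (308,163), the upper one and so farther from the base, and (367,274), which is nearer. The one at (308,163) is meant. The two piston-like parts are bare steel at (365,163) and yellow at (395,165), and I take the steel one. Next I measure them by rectifying the image to the relevant planes.

```bash
cat > h.py <<'E'
import numpy as np, cv2
def proj_T(p,P):
    T=np.linalg.inv(p["T"]); q=T[:3,:3]@np.asarray(P,float).T+T[:3,3:4]; k=p["intrinsics"]@q; return (k[:2]/k[2]).T
def back(p,uv,z):
    d=p["T"][:3,:3]@np.linalg.solve(p["intrinsics"],np.array([uv[0],uv[1],1.])); o=p["T"][:3,3]; return o+d*(z-o[2])/d[2]
def rectify(p,z,x0,x1,y0,y1,s=0.001):
    # output: col -> -y (left = y1), row -> -x (top = x1)
    W=int(round((y1-y0)/s));H=int(round((x1-x0)/s))
    dst=np.float32([[0,0],[W,0],[W,H],[0,H]])
    src=proj_T(p,[[x1,y1,z],[x1,y0,z],[x0,y0,z],[x0,y1,z]]).astype(np.float32)
    return cv2.warpPerspective(p["image"],cv2.getPerspectiveTransform(src,dst),(W,H),flags=cv2.INTER_CUBIC)
E
python3 - <<'E'
from workcell import bot
from h import *
names="collar_c piston_c clevis_c link_c collar_card piston_card clevis_card link_card grease_jar pen_cup".split()
for n in ("top","scene"):
    p=bot.snapshot(n)
    for k in names:
        z=dict(collar_c=.01,piston_c=.016,clevis_c=.019,link_c=.01).get(k,0.004 if 'card' in k else 0.0)
        for d in bot.place_of(p,k): print(n,k,back(p,np.array(d["xy"])*[560,420],z)[:2].round(3),round(d["score"],2))
    if n=="top":
        cv2.imwrite("pics/rect0.png",rectify(p,.006,.3,.62,-.36,.40,.001)[:,:,::-1])
        np.savez("top0.npz",image=p["image"],T=p["T"],intrinsics=p["intrinsics"])
        for k in names[:4]:
            for d in bot.cut_out(p,k):
                m=d["pixels"].astype(np.uint8); 
                if m.sum()<10: continue
                ys,xs=np.nonzero(m); print(k,d["score"],xs.mean(),ys.mean(),m.sum(),cv2.minAreaRect(np.c_[xs,ys].astype(np.float32)))
E
```

```text
top collar_c [0.453 0.271] 0.58
top collar_c [ 0.449 -0.25 ] 0.55
top piston_c [ 0.622 -0.262] 0.68
top piston_c [ 0.621 -0.343] 0.64
top clevis_c [ 0.615 -0.095] 0.74
top clevis_c [ 0.299 -0.261] 0.73
top link_c [0.454 0.08 ] 0.78
top link_c [0.531 0.459] 0.66
top collar_card [0.606 0.255] 0.69
top piston_card [0.621 0.076] 0.73
top piston_card [0.531 0.461] 0.35
top clevis_card [ 0.449 -0.26 ] 0.85
top grease_jar [0.534 0.458] 0.91
top pen_cup [ 0.486 -0.458] 0.89
top pen_cup [0.531 0.462] 0.58
top pen_cup [0.604 0.249] 0.34
collar_c 0.54 180.6981818181818 221.68 275 ((180.5, 221.5), (21.0, 21.0), 90.0)
piston_c 0.73 393.7325581395349 164.51162790697674 172 ((393.5, 164.5), (13.0, 15.0), 90.0)
piston_c 0.6 363.59722222222223 163.25 144 ((363.75, 163.24998474121094), (11.31370735168457, 13.435027122497559), 45.0)
clevis_c 0.66 307.4131147540984 162.7967213114754 305 ((307.2500305175781, 162.75001525878906), (12.727922439575195, 23.33452033996582), 45.0)
clevis_c 0.66 366.66220735785953 274.2040133779264 299 ((366.6829528808594, 274.3536682128906), (14.836507797241211, 21.864328384399414), 51.34019088745117)
link_c 0.82 244.47445255474452 221.23114355231144 411 ((244.46116638183594, 221.1338653564453), (12.36058521270752, 41.75957107543945), 16.189205169677734)
link_c 0.31 248.81861958266452 165.76886035313 623 ((248.97750854492188, 165.73594665527344), (25.559030532836914, 25.109312057495117), 77.00537872314453)
scene collar_c [0.456 0.267] 0.6
scene piston_c [ 0.63  -0.258] 0.8
scene piston_c [ 0.623 -0.347] 0.6
scene piston_c [0.459 0.259] 0.21
scene clevis_c [ 0.313 -0.275] 0.85
scene link_c [0.453 0.09 ] 0.61
scene collar_card [0.614 0.258] 0.56
scene collar_card [ 0.492 -0.465] 0.36
scene piston_card [0.625 0.071] 0.85
scene clevis_card [ 0.457 -0.261] 0.66
scene clevis_card [ 0.615 -0.093] 0.55
scene link_card [ 0.446 -0.071] 0.76
scene grease_jar [0.516 0.453] 0.78
scene pen_cup [ 0.487 -0.462] 0.64
```

View pics/rect0.png

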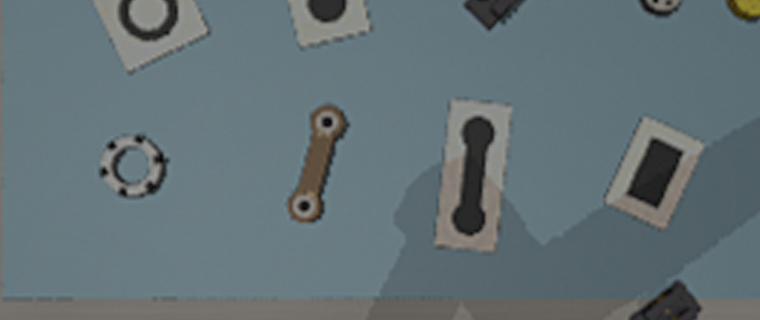

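Run:
```python
from h import *
p=dict(np.load("top0.npz"))
x0,x1,y0,y1=.36,.70,-.38,.36
for z in (.006,.02,.032,.038):
    im=rectify(p,z,x0,x1,y0,y1)
    f=im.astype(int); m=((f[:,:,0]-f[:,:,2])>-6).astype(np.uint8)*255
    m=cv2.morphologyEx(m,cv2.MORPH_OPEN,np.ones((5,5)))
    cs,_=cv2.findContours(m,cv2.RETR_EXTERNAL,cv2.CHAIN_APPROX_NONE)
    print("z",z)
    for c in cs:
        a=cv2.contourArea(c)
        if 600<a<20000:
            (u,v),(w,h),_=cv2.minAreaRect(c); b=cv2.boxPoints(cv2.minAreaRect(c))
            e=[b[1]-b[0],b[2]-b[1]]; e=max(e,key=np.linalg.norm)
            # world dir: dx=-row, dy=-col
            print([round(x1-v*.001,4),round(y1-u*.001,4)],"size",round(w),round(h),"yaw deg",round(np.degrees(np.arctan2(-e[0],-e[1]))%180,1),"area",a)
    if z==.006: cv2.imwrite("pics/m.png",m)
```

```text
z 0.006
[0.454, 0.2675] size 58 61 yaw deg 90.0 area 2868.5
[0.4472, -0.254] size 69 97 yaw deg 155.1 area 6453.5
[0.4563, 0.0839] size 36 122 yaw deg 164.7 area 3130.5
[0.4444, -0.0728] size 63 148 yaw deg 173.7 area 8942.0
[0.6235, -0.3515] size 42 49 yaw deg 135.0 area 1703.0
[0.628, -0.261] size 44 42 yaw deg 0.0 area 1444.5
[0.6265, -0.098] size 37 63 yaw deg 135.0 area 2170.0
[0.6169, 0.0731] size 74 74 yaw deg 14.0 area 5258.5
[0.609, 0.2513] size 93 92 yaw deg 25.8 area 8234.0
z 0.02
[0.453, 0.2645] size 58 61 yaw deg 90.0 area 2824.0
[0.4466, -0.2512] size 68 96 yaw deg 155.1 area 6311.5
[0.4555, 0.0832] size 35 120 yaw deg 164.7 area 3063.0
[0.4438, -0.072] size 63 147 yaw deg 173.5 area 8767.0
[0.621, -0.3475] size 42 49 yaw deg 135.0 area 1663.0
[0.6255, -0.258] size 43 42 yaw deg 0.0 area 1412.0
[0.6238, -0.0973] size 37 62 yaw deg 135.0 area 2131.0
[0.6144, 0.0725] size 74 73 yaw deg 14.0 area 5150.5
[0.6063, 0.2486] size 92 92 yaw deg 116.0 area 8047.5
z 0.032
[0.4525, 0.2625] size 57 61 yaw deg 90.0 area 2765.5
[0.4459, -0.2488] size 68 95 yaw deg 155.3 area 6196.5
[0
[... 170 characters left out ...]
, -0.2555] size 42 41 yaw deg 0.0 area 1378.0
[0.6216, -0.0962] size 37 61 yaw deg 136.6 area 2082.5
[0.6122, 0.0718] size 73 73 yaw deg 13.4 area 5052.5
[0.6043, 0.2465] size 91 91 yaw deg 26.0 area 7923.5
z 0.038
[0.4525, 0.261] size 57 60 yaw deg 90.0 area 2736.5
[0.4457, -0.2477] size 68 95 yaw deg 155.2 area 6137.5
[0.4545, 0.0821] size 35 118 yaw deg 164.8 area 2977.0
[0.4429, -0.0709] size 62 145 yaw deg 173.6 area 8515.5
[0.6177, -0.3423] size 42 48 yaw deg 135.0 area 1623.5
[0.622, -0.2545] size 42 41 yaw deg 0.0 area 1369.5
[0.6207, -0.0958] size 37 62 yaw deg 135.0 area 2070.0
[0.6111, 0.0716] size 73 72 yaw deg 13.7 area 5010.5
[0.6033, 0.2454] size 91 91 yaw deg 25.6 area 7844.5
```

View pics/m.png

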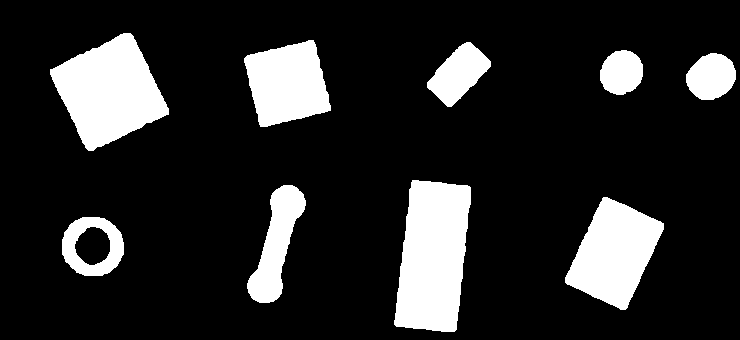

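```bash
cat >> h.py <<'E'
from scipy.spatial.transform import Rotation as Rn
def plan(bot,x,y,z,th):
    """remaining: first turn in place (units), then shift in the turned tool frame (units of .2 m)"""
    s=bot.sense(); R=Rn.from_quat(s["eef_rot"]).as_matrix(); t=np.radians(th)
    c,n=np.cos(t),np.sin(t); Rt=np.array([[c,n,0],[n,-c,0],[0,0,-1.]])
    rv=Rn.from_matrix(R.T@Rt).as_rotvec()/np.pi
    d=np.array([x,y,z])-s["ee_pos"]
    print("t",round(s["time_s"],2),"pos",np.round(s["ee_pos"],4),"theta",round(np.degrees(np.arctan2(R[1,0],R[0,0]))%360,2),"w",round(s["width"],3),"F",np.round(s["wrist_force"],1))
    print("turn",rv.round(4),"shift(turned frame)",(Rt.T@d/.2).round(4),"shift(now)",(R.T@d/.2).round(4))
E
python3 -c "
from workcell import bot
from h import *
plan(bot,.456,.0835,.10,164.7)"
```

```text
t 2.4 pos [ 0.2496 -0.573   0.2019] theta 203.53 w 1.0 F [-0.6 -0.5 -0.6]
turn [0.     0.     0.2157] shift(turned frame) [-0.1292  3.4383  0.5097] shift(now) [-2.2567  2.5973  0.5097]
```

{"fn": "play_rows", "kwargs": {
  "rows": [0,0,0,0,0,0.0431,1,0,0,0,0,0,0.0431,1,0,0,0,0,0,0.0431,1,0,0,0,0,0,0.0431,1,0,0,0,0,0,0.0431,1,-0.009,0.15,0.02,0,0,0,1,-0.009,0.22,0.03,0,0,0,1,-0.009,0.22,0.03,0,0,0,1,-0.009,0.22,0.03,0,0,0,1,-0.009,0.22,0.03,0,0,0,1,-0.009,0.22,0.03,0,0,0,1,-0.009,0.22,0.03,0,0,0,1,-0.009,0.22,0.03,0,0,0,1,-0.009,0.22,0.03,0,0,0,1,-0.009,0.22,0.03,0,0,0,1,-0.009,0.22,0.03,0,0,0,1,-0.009,0.22,0.03,0,0,0,1,-0.009,0.22,0.03,0,0,0,1,-0.009,0.22,0.03,0,0,0,1,-0.009,0.22,0.03,0,0,0,1],
  "force": 25
}}

```text
time_s: 4.4
ee_pos: [0.4461, 0.0452, 0.1142]
eef_rot: [0.132, 0.991, 0.0, 0.001]
wrist_force: [1.1, -0.1, 0.7]
width: 0.998
```

```bash
python3 -c "
from workcell import bot
from h import *
plan(bot,.456,.0835,.10,164.7)
p=bot.snapshot('wrist'); cv2.imwrite('pics/w1.png',p['image'][:,:,::-1]); print(p['hand_eye'],p['intrinsics'])"
```

```text
t 4.4 pos [0.4461 0.0452 0.1142] theta 164.79 w 0.998 F [ 1.1 -0.1  0.7]
turn [0.0002 0.0003 0.0005] shift(turned frame) [0.0027 0.1979 0.071 ] shift(now) [0.0025 0.1978 0.0711]
[[-8.75777059e-04 -9.62323710e-01 -2.71904966e-01  7.31701318e-02]
 [ 9.99999553e-01 -7.45932147e-04 -5.80895885e-04  5.14127526e-04]
 [ 3.56187227e-04 -2.71905353e-01  9.62323933e-01 -1.84001132e-01]
 [ 0.00000000e+00  0.00000000e+00  0.00000000e+00  1.00000000e+00]] [[325.1922621    0.         278.80677864]
 [  0.         325.1922621  204.58850866]
 [  0.           0.           1.        ]]
```

View pics/w1.png

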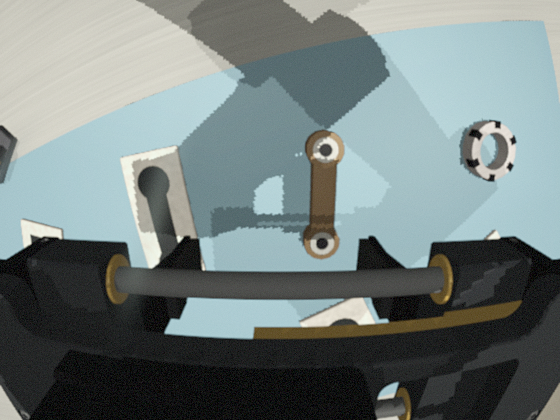

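```bash
cat >> h.py <<'E'
def wback(p,s,uv,z):
    K=p["intrinsics"]; a=np.array([uv[0]-K[0,2],uv[1]-K[1,2]])/K[0,0]; r=np.hypot(*a)
    d=np.array([*(a/r*np.sin(r)),np.cos(r)]) if r>1e-9 else np.array([0,0,1.])
    R=Rn.from_quat(s["eef_rot"]).as_matrix(); H=p["hand_eye"]
    o=R@H[:3,3]+s["ee_pos"]; d=R@H[:3,:3]@d
    return o+d*(z-o[2])/d[2]
E
python3 -c "
from workcell import bot
from h import *
s=bot.sense();p=bot.snapshot('wrist')
a=wback(p,s,(324.5,149),.02);b=wback(p,s,(321,242),.02);print(a,b,(a+b)/2,np.linalg.norm(a-b),np.degrees(np.arctan2(*(a-b)[1::-1])))
a=wback(p,s,(492,151),.02);print('collar',a)
d=bot.place_of(p,'link_c');print([(wback(p,s,np.array(q['xy'])*[560,420],.01),q['score']) for q in d])
"
```

```text
[0.41689781 0.09951252 0.02      ] [0.49973399 0.07710685 0.02      ] [0.4583159  0.08830969 0.02      ] 0.08581285406554168 164.86470725581646
collar [0.45630227 0.26875248 0.02      ]
[(array([0.4539327 , 0.08674377, 0.01      ]), 0.58)]
```

```bash
python3 -c "
from workcell import bot
from h import *
plan(bot,.457,.086,.015,164.8)"
```

```text
t 4.55 pos [0.4463 0.0453 0.1137] theta 164.98 w 0.998 F [ 0.  -0.5 -0.2]
turn [-0.    -0.     0.001] shift(turned frame) [0.0016 0.2106 0.4937] shift(now) [0.0009 0.2106 0.4937]
```

{"fn": "play_rows", "kwargs": {
  "rows": [0,0.105,0,0,0,0,1,0,0.106,0,0,0,0,1,0,0,0.12,0,0,0,1,0,0,0.12,0,0,0,1,0,0,0.12,0,0,0,1,0,0,0.09,0,0,0,1,0,0,0.044,0,0,0,1,0,0,0,0,0,0,1,0,0,0,0,0,0,0,0,0,0,0,0,0,0,0,0,0,0,0,0,0,0,0,0,0,0,0,0,0,0,0,0,0,0,0,0,0,0,0,0,0,0],
  "force": 25
}}

```text
time_s: 5.95
ee_pos: [0.4568, 0.084, 0.0153]
eef_rot: [0.133, 0.991, 0.0, 0.0]
wrist_force: [-0.8, -0.1, -1.0]
width: 0.541
```

```bash
python3 -c "
from workcell import bot
from h import *
plan(bot,.457,.086,.08,164.8)"
```

```text
t 5.95 pos [0.4568 0.084  0.0153] theta 164.75 w 0.541 F [-0.8 -0.1 -1. ]
turn [ 0.0001  0.0001 -0.0003] shift(turned frame) [ 0.0015  0.0101 -0.3235] shift(now) [ 0.0014  0.0102 -0.3235]
```

{"fn": "play_rows", "kwargs": {
  "rows": [0,0,0,0,0,0,0,0,0,0,0,0,0,0,0,0,0,0,0,0,0,0,0,0,0,0,0,0,0,0,0,0,0,0,0,0,0,0,0,0,0,0,0,0,0,0,0,0,0,0,0,-0.05,0,0,0,0,0,0,-0.1,0,0,0,0,0,0,-0.1,0,0,0,0,0,0,-0.05,0,0,0,0,0,0,0,0,0,0,0]
}}

```text
time_s: 7.15
ee_pos: [0.4578, 0.0845, 0.0768]
eef_rot: [0.133, 0.991, 0.001, 0.002]
wrist_force: [0.5, 0.3, -1.0]
width: 0.008
```

```bash
python3 -c "
from workcell import bot
from h import *
s=bot.sense()
plan(bot,.4445,-.0728,.08,173.6)
p=bot.snapshot('wrist'); cv2.imwrite('pics/w2.png',p['image'][:,:,::-1])"
```

```text
t 7.15 pos [0.4578 0.0845 0.0768] theta 164.76 w 0.008 F [ 0.5  0.3 -1. ]
turn [ 0.0008  0.001  -0.0491] shift(turned frame) [-0.0218 -0.7888 -0.0158] shift(now) [-0.1428 -0.776  -0.0176]
```

View pics/w2.png

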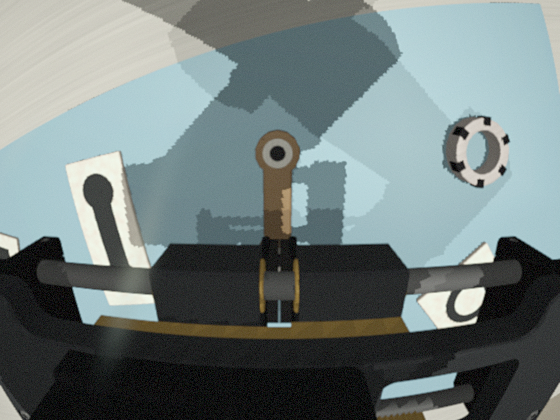

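```bash
python3 -c "
from workcell import bot
from h import *
p=bot.snapshot('top'); cv2.imwrite('pics/t2.png',cv2.resize(p['image'][130:310,140:460,::-1],(800,450),interpolation=cv2.INTER_CUBIC))
p=bot.snapshot('scene'); cv2.imwrite('pics/s2.png',cv2.resize(p['image'][120:320,180:440,::-1],(780,600),interpolation=cv2.INTER_CUBIC))"
```

```text
(no output)
```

View pics/t2.png

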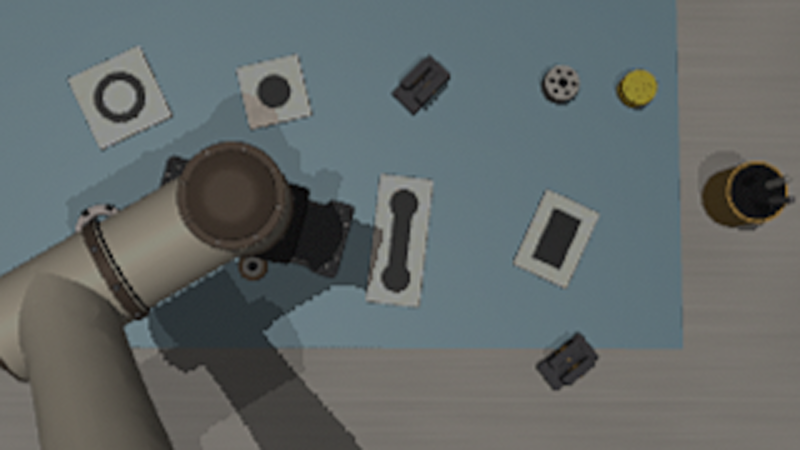

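View pics/s2.png

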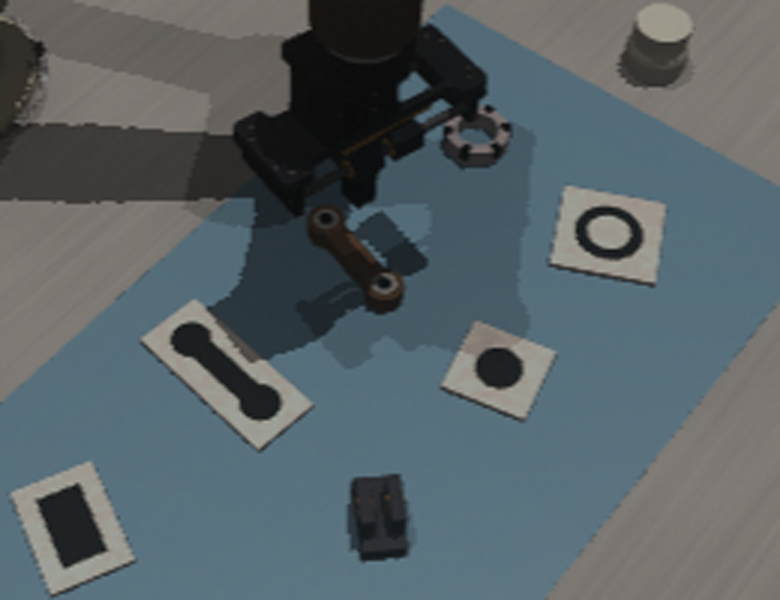

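The link stayed on the bench: the fingers reached it and centred it, but slipped off during the lift. I'll retry deeper, with more force and a check before lifting.

```bash
python3 -c "
from workcell import bot
from h import *
s=bot.sense();p=bot.snapshot('wrist')
for uv in ((278,152),): print(wback(p,s,uv,.02))
plan(bot,.4575,.085,.013,164.8)"
```

```text
[0.41159969 0.09549996 0.02      ]
t 7.35 pos [0.456  0.0835 0.0743] theta 164.73 w 0.005 F [ 0.5 -0.1 -0.5]
turn [-0.0004 -0.0005 -0.0004] shift(turned frame) [-0.0053  0.009   0.3067] shift(now) [-0.0058  0.0093  0.3067]
```

{"fn": "play_rows", "kwargs": {
  "rows": [0,0,0,0,0,0,0.5,0,0,0,0,0,0,0.5,0,0,0,0,0,0,0.5,0,0,0,0,0,0,0.5,0,0,0,0,0,0,0.5,0,0,0,0,0,0,0.5,0,0,0.1,0,0,0,0.5,0,0,0.1,0,0,0,0.5,0,0,0.07,0,0,0,0.5,0,0,0.035,0,0,0,0.5,0,0,0,0,0,0,0.5,0,0,0,0,0,0,0,0,0,0,0,0,0,0,0,0,0,0,0,0,0,0,0,0,0,0,0,0,0,0,0,0,0,0,0,0,0,0,0,0,0,0,0,0,0,0,0,0,0,0,0,0,0,0,0,0,0],
  "force": 45
}}

```text
invalid input at $.rows: expected a multiple of 7 numbers
```

```bash
python3 -c "
from workcell import bot
from h import *
plan(bot,.455,.084,.07,164.8)
p=bot.snapshot('wrist'); cv2.imwrite('pics/w3.png',p['image'][:,:,::-1])"
```

```text
t 7.35 pos [0.456  0.0835 0.0743] theta 164.73 w 0.005 F [ 0.5 -0.1 -0.5]
turn [-0.0004 -0.0005 -0.0004] shift(turned frame) [0.0054 0.0009 0.0217] shift(now) [0.0054 0.0009 0.0217]
```

View pics/w3.png

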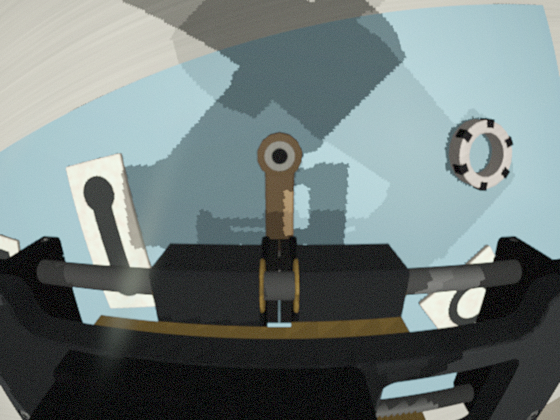

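{"fn": "play_rows", "kwargs": {
  "rows": [0,0,0,0,0,0,0.5,0,0,0,0,0,0,0.5,0,0,0,0,0,0,0.5,0,0,0,0,0,0,0.5,0,0,0,0,0,0,0.5,0,0,0,0,0,0,0.5,0,0,0.1,0,0,0,0.5,0,0,0.1,0,0,0,0.5,0,0,0.07,0,0,0,0.5,0,0,0.035,0,0,0,0.5,0,0,0,0,0,0,0.5,0,0,0,0,0,0,0,0,0,0,0,0,0,0,0,0,0,0,0,0,0,0,0,0,0,0,0,0,0,0,0,0,0,0,0,0,0,0,0,0,0,0,0,0,0,0,0,0,0],
  "force": 45
}}

```text
time_s: 9.2
ee_pos: [0.4567, 0.0839, 0.0142]
eef_rot: [0.133, 0.991, -0.0, 0.0]
wrist_force: [0.3, 0.4, -0.7]
width: 0.021
```

```bash
python3 -c "
from workcell import bot
from h import *
plan(bot,.455,.084,.07,164.8)
p=bot.snapshot('wrist'); cv2.imwrite('pics/w4.png',p['image'][:,:,::-1])"
```

```text
t 9.2 pos [0.4567 0.0839 0.0142] theta 164.75 w 0.021 F [ 0.3  0.4 -0.7]
turn [-0.      0.     -0.0003] shift(turned frame) [ 0.0084 -0.0016 -0.2791] shift(now) [ 0.0084 -0.0016 -0.2791]
```

View pics/w4.png

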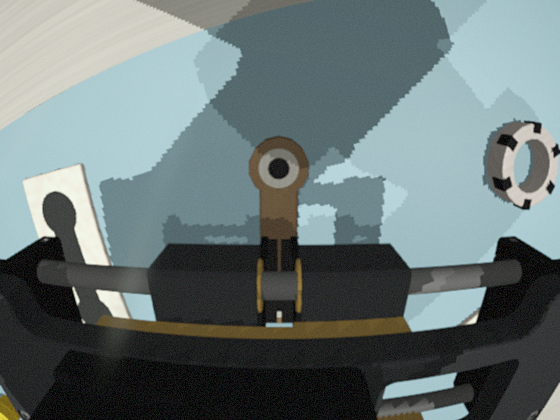

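```bash
python3 -c "
from workcell import bot
from h import *
s=bot.sense();p=bot.snapshot('wrist')
S=dict(s)
for z in (-.05,-.02,0,.02,.04):
  a=wback(p,s,(278,168),z)
  s2=dict(s);s2['ee_pos']=np.array([.456,.0835,.0743]); b=wback(p,s2,(279,155),z); print(z,a,b)
  s3=dict(s);s3['ee_pos']=np.array([.4461,.0452,.1137]); c=wback(p,s3,(324.5,149),z); print(c)
p=bot.snapshot('scene'); cv2.imwrite('pics/s4.png',cv2.resize(p['image'][120:320,180:440,::-1],(780,600),interpolation=cv2.INTER_CUBIC))
print(bot.sense()['joint_positions'])
"
```

```text
-0.05 [ 0.42538975  0.09219605 -0.05      ] [ 0.42228577  0.09326832 -0.05      ]
[ 0.42335775  0.10276522 -0.05      ]
-0.02 [ 0.42065818  0.09357985 -0.02      ] [ 0.41871048  0.09423915 -0.02      ]
[ 0.41924093  0.0995021  -0.02      ]
0 [0.41750381 0.09450238 0.        ] [0.41632696 0.09488637 0.        ]
[0.41649639 0.09732669 0.        ]
0.02 [0.41434943 0.09542491 0.02      ] [0.41394343 0.09553359 0.02      ]
[0.41375184 0.09515128 0.02      ]
0.04 [0.41119505 0.09634744 0.04      ] [0.41155991 0.09618081 0.04      ]
[0.41100729 0.09297587 0.04      ]
[ 5.32959651e-01  3.58496368e-01 -6.13424804e-01  1.61943844e-05
 -5.98969004e-01 -2.36993506e+00]
```

View pics/s4.png

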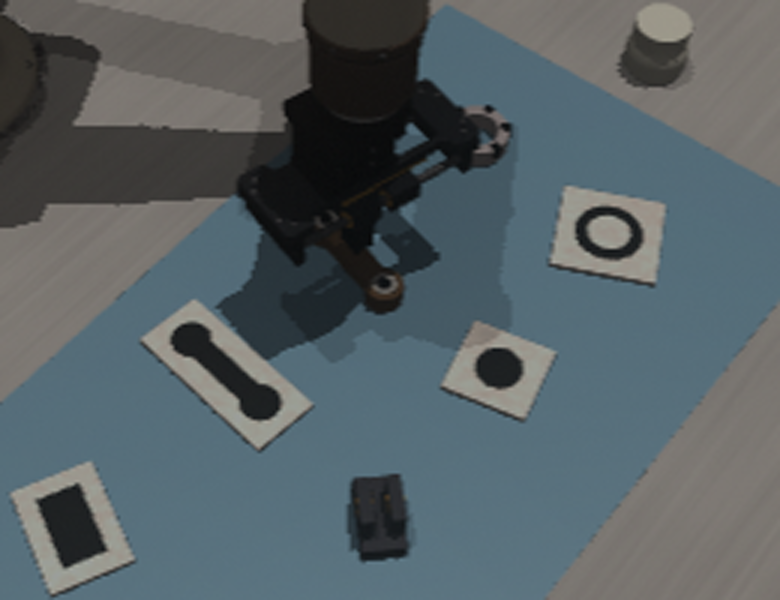

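```bash
python3 -c "
from workcell import bot
from h import *
p=bot.snapshot('wrist');K=p['intrinsics'];H=p['hand_eye']
cv2.imwrite('pics/w5.png',cv2.resize(p['image'][200:340,190:370,::-1],(770,600),interpolation=cv2.INTER_CUBIC))
for v in (232,238,245,320):
  a=np.array([280-K[0,2],v-K[1,2]])/K[0,0];r=np.hypot(*a);d=np.array([*(a/r*np.sin(r)),np.cos(r)]);d=H[:3,:3]@d;o=H[:3,3]
  for x in (.0095,-.0095): print(v,x,o+d*(x-o[0])/d[0])
p=bot.snapshot('scene'); cv2.imwrite('pics/s5.png',cv2.resize(p['image'][170:230,270:340,::-1],(700,600),interpolation=cv2.INTER_CUBIC))
print(proj_T(p,[[.457,.084,.003],[.457,.084,.02],[.457,.084,.05]]), bot.sense()['width'])
"
```

```text
232 0.0095 [ 0.0095      0.00106115 -0.0146734 ]
232 -0.0095 [-0.0095      0.00122441  0.03585533]
238 0.0095 [ 0.0095      0.00103309 -0.02371422]
238 -0.0095 [-0.0095      0.00118797  0.02411669]
245 0.0095 [ 0.0095      0.00100365 -0.03325518]
245 -0.0095 [-0.0095      0.00114975  0.01172866]
320 0.0095 [ 0.0095      0.0008154  -0.09672596]
320 -0.0095 [-0.0095      0.00090532 -0.07068214]
[[298.65218853 207.72520414]
 [298.80267536 203.77702765]
 [299.07660672 196.59015731]] 0.003701303849648776
```

View pics/s5.png

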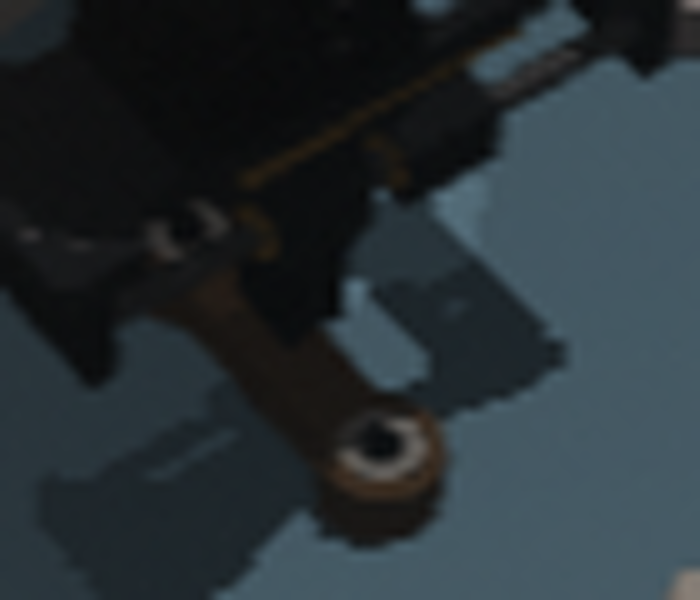

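View pics/w5.png

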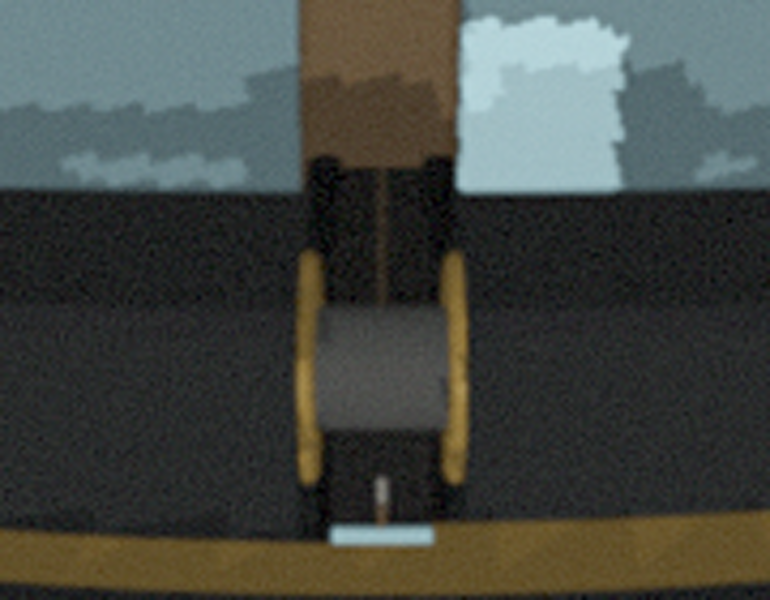

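The fingers closed fully above the bar with no contact force. In the scene view the tips are at about z=0.02 although TCP z reads 0.014, so the tips sit higher than stated. I'll open, go lower in small steps and watch the force.

{"fn": "play_rows", "kwargs": {
  "rows": [0,0,-0.05,0,0,0,0.5,0,0,0,0,0,0,0.5,0,0,0,0,0,0,0.5,0,0,0,0,0,0,0.5,0,0,0,0,0,0,0.5,0,0,0,0,0,0,0.5,0,0,0,0,0,0,0.5,0,0,0.05,0,0,0,0.5,0,0,0.015,0,0,0,0.5,0,0,0.01,0,0,0,0.5,0,0,0,0,0,0,0.5],
  "force": 45
}}

```text
time_s: 10.55
ee_pos: [0.4564, 0.0837, 0.0086]
eef_rot: [0.133, 0.991, -0.0, -0.001]
wrist_force: [0.9, 0.5, -0.5]
width: 0.504
```

```bash
python3 -c "
from workcell import bot
from h import *
plan(bot,.455,.084,.0,164.8)
p=bot.snapshot('scene'); cv2.imwrite('pics/s6.png',cv2.resize(p['image'][160:235,250:340,::-1],(720,600),interpolation=cv2.INTER_CUBIC))
s=bot.sense();R=Rn.from_quat(s['eef_rot']).as_matrix()
for y in (-.022,.022):
  for z in (-.02,0,.011): print(y,z,(proj_T(p,[s['ee_pos']+R@[0,y,z]])-[250,160])*8)
p=bot.snapshot('wrist'); cv2.imwrite('pics/w6.png',p['image'][:,:,::-1])
"
```

```text
t 10.55 pos [0.4564 0.0837 0.0086] theta 164.75 w 0.504 F [ 0.9  0.5 -0.5]
turn [-0.0003 -0.0003 -0.0003] shift(turned frame) [ 0.0071 -0.0003  0.043 ] shift(now) [ 0.007  -0.0003  0.043 ]
-0.022 -0.02 [[334.14149309 364.42920484]]
-0.022 0 [[333.4071985  401.75534957]]
-0.022 0.011 [[333.01149195 421.87016448]]
0.022 -0.02 [[444.6266657  302.27390505]]
0.022 0 [[442.46771851 339.97628552]]
0.022 0.011 [[441.30400175 360.29864103]]
```

View pics/s6.png

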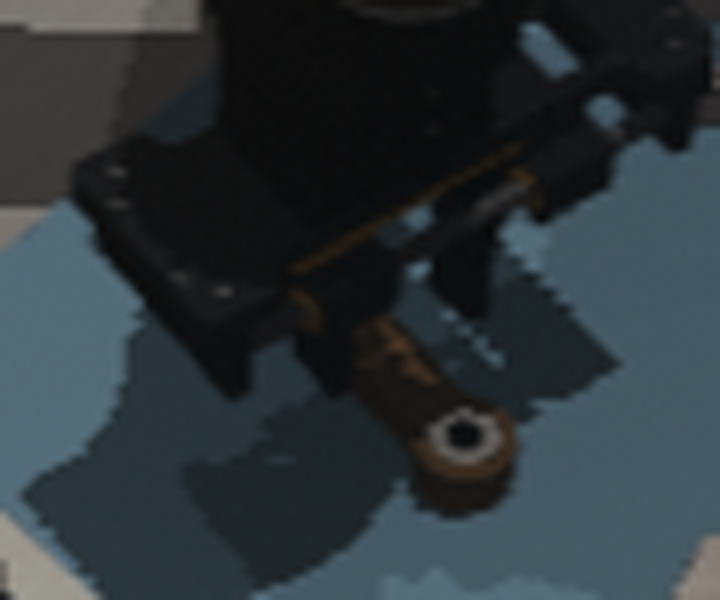

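View pics/w6.png

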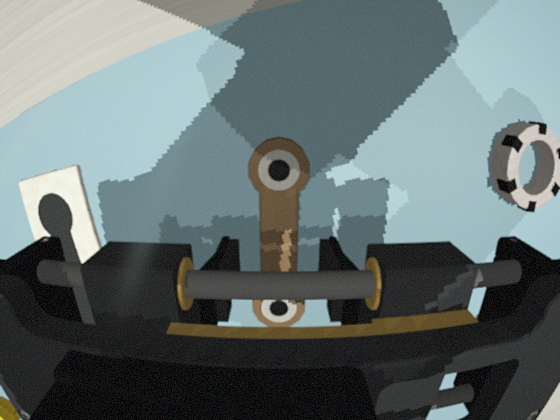

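{"fn": "play_rows", "kwargs": {
  "rows": [0,0,0.01,0,0,0,0.5,0,0,0.01,0,0,0,0.5,0,0,0.01,0,0,0,0.5,0,0,0,0,0,0,0.5]
}}

```text
time_s: 11.05
ee_pos: [0.4565, 0.0838, 0.0029]
eef_rot: [0.133, 0.991, -0.0, -0.0]
wrist_force: [0.3, -0.4, 0.5]
width: 0.504
```

```bash
python3 -c "
from workcell import bot
from h import *
plan(bot,.455,.084,.0,164.8)
p=bot.snapshot('scene'); cv2.imwrite('pics/s7.png',cv2.resize(p['image'][160:235,250:340,::-1],(720,600),interpolation=cv2.INTER_CUBIC))
"
```

```text
t 11.05 pos [0.4565 0.0838 0.0029] theta 164.74 w 0.504 F [ 0.3 -0.4  0.5]
turn [-0.0001 -0.0001 -0.0003] shift(turned frame) [ 0.0076 -0.0009  0.0144] shift(now) [ 0.0076 -0.0009  0.0144]
```

View pics/s7.png

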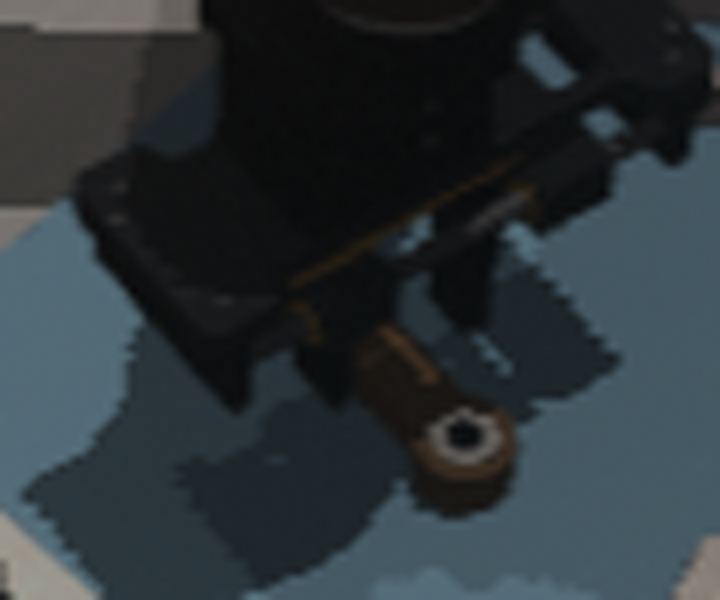

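{"fn": "play_rows", "kwargs": {
  "rows": [0,0,0,0,0,0,0,0,0,0,0,0,0,0,0,0,0,0,0,0,0,0,0,0,0,0,0,0,0,0,0,0,0,0,0,0,0,0,0,0,0,0]
}}

```text
time_s: 11.7
ee_pos: [0.4567, 0.0839, 0.0032]
eef_rot: [0.133, 0.991, 0.0, -0.0]
wrist_force: [-0.3, 0.1, -0.8]
width: 0.053
```

```bash
python3 -c "
from workcell import bot
from h import *
plan(bot,.455,.084,.0,164.8)
p=bot.snapshot('scene'); cv2.imwrite('pics/s8.png',cv2.resize(p['image'][160:235,250:340,::-1],(720,600),interpolation=cv2.INTER_CUBIC))
p=bot.snapshot('wrist'); cv2.imwrite('pics/w8.png',cv2.resize(p['image'][120:340,180:380,::-1],(545,600),interpolation=cv2.INTER_CUBIC))
"
```

```text
t 11.7 pos [0.4567 0.0839 0.0032] theta 164.74 w 0.053 F [-0.3  0.1 -0.8]
turn [ 0.     -0.     -0.0003] shift(turned frame) [ 0.0082 -0.0016  0.0158] shift(now) [ 0.0082 -0.0016  0.0158]
```

View pics/s8.png

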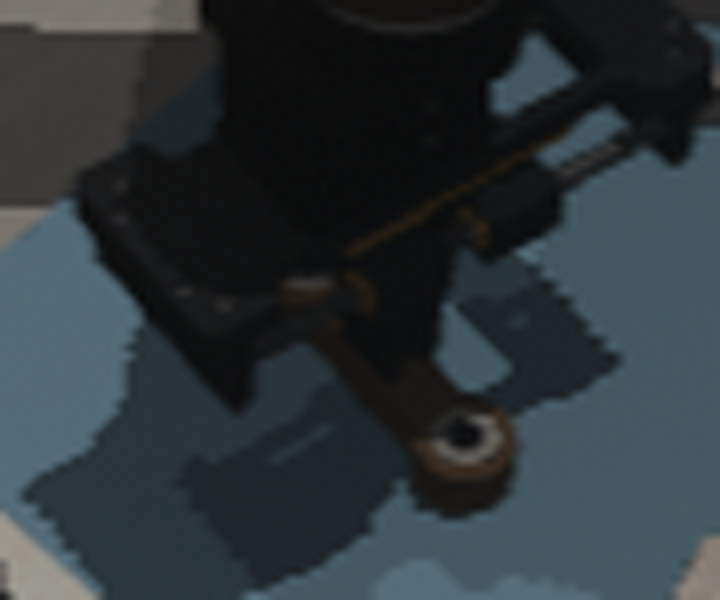

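View pics/w8.png

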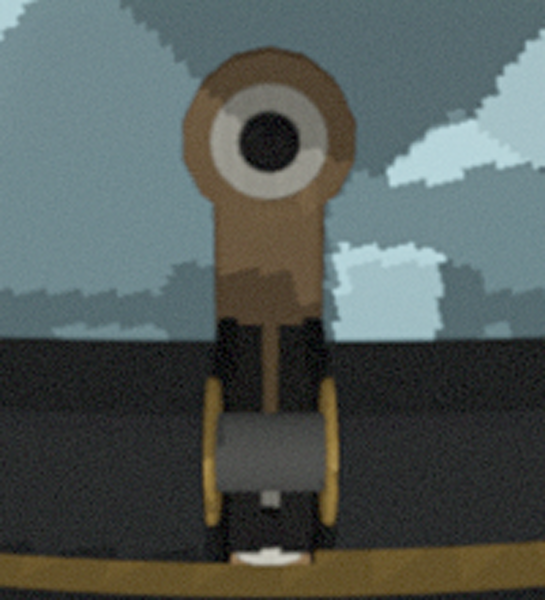

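The closed fingers have only now reached bar height, so the tips are about 17 mm behind the reported TCP. I'll open and go another ~14 mm down, guarded by force.

{"fn": "play_rows", "kwargs": {
  "rows": [0,0,-0.04,0,0,0,0.5,0,0,0,0,0,0,0.5,0,0,0,0,0,0,0.5,0,0,0,0,0,0,0.5,0,0,0,0,0,0,0.5,0,0,0,0,0,0,0.5,0,0,0.03,0,0,0,0.5,0,0,0.02,0,0,0,0.5,0,0,0.02,0,0,0,0.5,0,0,0.015,0,0,0,0.5,0,0,0,0,0,0,0.5]
}}

```text
time_s: 12.9
ee_pos: [0.4563, 0.0837, -0.0065]
eef_rot: [0.133, 0.991, -0.0, -0.001]
wrist_force: [-0.0, -0.1, 0.1]
width: 0.5
```

```bash
python3 -c "
from workcell import bot
from h import *
plan(bot,.455,.084,-.011,164.8)
p=bot.snapshot('scene'); cv2.imwrite('pics/s9.png',cv2.resize(p['image'][160:235,250:340,::-1],(720,600),interpolation=cv2.INTER_CUBIC))
"
```

```text
t 12.9 pos [ 0.4563  0.0837 -0.0065] theta 164.74 w 0.5 F [-0.  -0.1  0.1]
turn [-0.0003 -0.0003 -0.0003] shift(turned frame) [ 0.0069 -0.0001  0.0227] shift(now) [ 0.0068 -0.0001  0.0227]
```

View pics/s9.png

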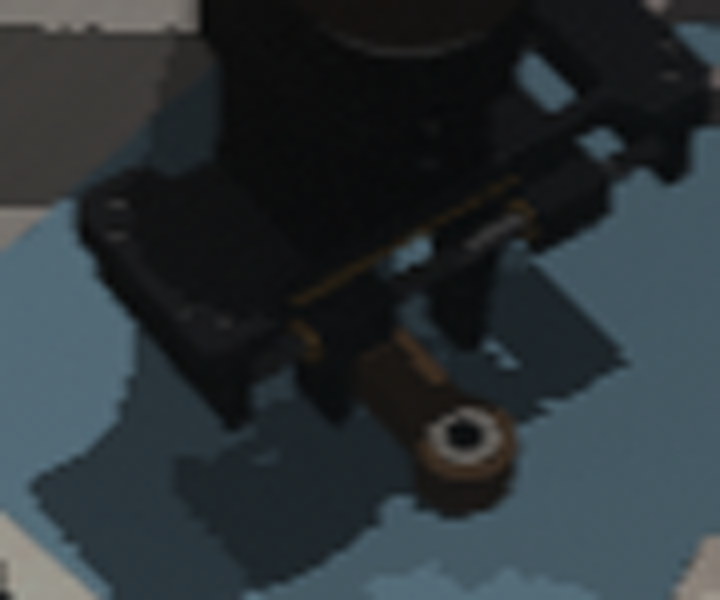

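{"fn": "play_rows", "kwargs": {
  "rows": [0,0,0.012,0,0,0,0.5,0,0,0.012,0,0,0,0.5,0,0,0,0,0,0,0,0,0,0,0,0,0,0,0,0,0,0,0,0,0,0,0,0,0,0,0,0,0,0,0,0,0,0,0,0,0,0,0,0,0,0]
}}

```text
time_s: 13.75
ee_pos: [0.4568, 0.0839, -0.0106]
eef_rot: [0.133, 0.991, 0.0, 0.0]
wrist_force: [0.2, 0.1, -0.2]
width: 0.249
```

Width 0.249 is 21.7 mm, which matches the 22 mm bar, so the link is held. Lifting.

{"fn": "play_rows", "kwargs": {
  "rows": [0,0,0,0,0,0,0,0,0,-0.03,0,0,0,0,0,0,-0.08,0,0,0,0,0,0,-0.1,0,0,0,0,0,0,-0.08,0,0,0,0,0,0,-0.03,0,0,-0.0245,0,0,0,0,0,0,-0.0245,0]
}}

```text
time_s: 14.45
ee_pos: [0.4571, 0.0841, 0.0547]
eef_rot: [0.055, 0.999, 0.001, 0.001]
wrist_force: [0.4, 1.2, -1.8]
width: 0.244
```

```bash
python3 -c "
from workcell import bot
from h import *
s=bot.sense()
plan(bot,.4445,-.0728,.053,173.6)
p=bot.snapshot('wrist'); cv2.imwrite('pics/w9.png',p['image'][:,:,::-1])"
```

```text
t 14.45 pos [0.4571 0.0841 0.0547] theta 173.74 w 0.244 F [ 0.4  1.2 -1.8]
turn [0.0005 0.0006 0.0008] shift(turned frame) [-0.0247 -0.7869  0.0083] shift(now) [-0.0228 -0.7869  0.0071]
```

View pics/w9.png

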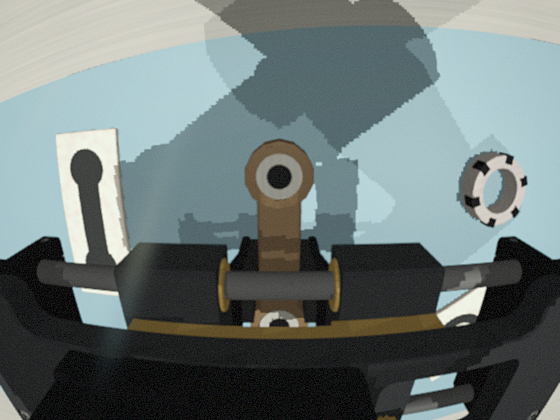

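```bash
python3 -c "
from workcell import bot
from h import *
s=bot.sense();p=bot.snapshot('wrist');K=p['intrinsics'];H=p['hand_eye']
def ray(u,v):
  a=np.array([u-K[0,2],v-K[1,2]])/K[0,0];r=np.hypot(*a);d=np.array([*(a/r*np.sin(r)),np.cos(r)]);return H[:3,3],H[:3,:3]@d
for u,v in ((279,176),(278.5,319)):
  o,d=ray(u,v);print(o+d*(-.0306-o[2])/d[2])
f=p['image'].astype(int); print('card eye',wback(p,s,(87,167),.006), 'corners',wback(p,s,(57,133),.006),wback(p,s,(117,129),.006))
"
```

```text
[ 0.04401502  0.00033411 -0.0306    ]
[-3.80723927e-02 -5.48808269e-06 -3.06000000e-02]
card eye [ 0.4006584  -0.06709639  0.006     ] corners [ 0.36717614 -0.09306527  0.006     ] [ 0.37564372 -0.032354    0.006     ]
```

{"fn": "play_rows", "kwargs": {
  "rows": [-0.005,-0.08,0,0,0,0,0,-0.005,-0.15,0,0,0,0,0,-0.005,-0.18,0,0,0,0,0,-0.005,-0.18,0,0,0,0,0,-0.005,-0.12,0,0,0,0,0,0,-0.06,0,0,0,0,0,0,-0.017,0,0,0,0,0,0,0,0.05,0,0,0,0,0,0,0.08,0,0,0,0,0,0,0.07,0,0,0,0,0,0,0.03,0,0,0,0,0,0,0,0,0,0,0]
}}

```text
time_s: 15.75
ee_pos: [0.4434, -0.0725, 0.0062]
eef_rot: [0.056, 0.998, -0.0, -0.001]
wrist_force: [-0.5, -0.7, -2.0]
width: 0.248
```

```bash
python3 -c "
from workcell import bot
from h import *
s=bot.sense()
plan(bot,.445,-.0726,-.0035,173.6)
p=bot.snapshot('wrist'); cv2.imwrite('pics/w10.png',p['image'][:,:,::-1])"
```

```text
t 15.75 pos [ 0.4434 -0.0725  0.0062] theta 173.63 w 0.248 F [-0.5 -0.7 -2. ]
turn [-0.0002 -0.0008  0.0001] shift(turned frame) [-0.0081  0.0003  0.0486] shift(now) [-0.0082  0.0004  0.0486]
```

View pics/w10.png

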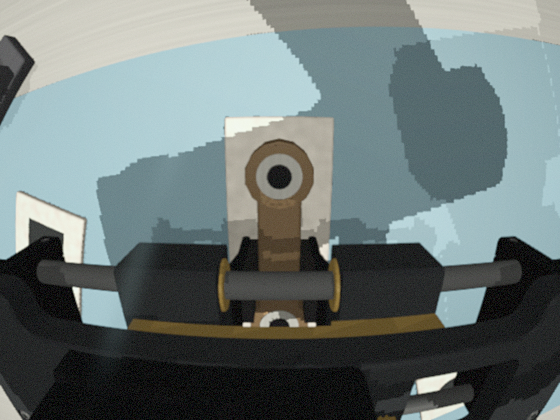

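{"fn": "play_rows", "kwargs": {
  "rows": [-0.006,0,0.02,0,0,0,0,0,0,0.015,0,0,0,0,0,0,0.01,0,0,0,0,0,0,0.004,0,0,0,0,0,0,0,0,0,0,0]
}}

```text
time_s: 16.3
ee_pos: [0.4452, -0.0733, -0.0025]
eef_rot: [0.056, 0.998, 0.0, -0.0]
wrist_force: [-0.1, 0.6, -1.7]
width: 0.247
```

```bash
python3 -c "
from workcell import bot
from h import *
s=bot.sense()
plan(bot,.445,-.0726,-.0045,173.6)
p=bot.snapshot('wrist');print(wback(p,s,(279,117),.006)) "
```

```text
t 16.3 pos [ 0.4452 -0.0733 -0.0025] theta 173.56 w 0.247 F [-0.1  0.6 -1.7]
turn [-0.     -0.     -0.0002] shift(turned frame) [0.0014 0.0032 0.0102] shift(now) [0.0014 0.0032 0.0102]
[ 0.37363889 -0.06482775  0.006     ]
```

{"fn": "play_rows", "kwargs": {
  "rows": [0,0,0.005,0,0,0,0,0,0,0.004,0,0,0,0,0,0,0,0,0,0,0,0,0,0,0,0,0,0.5,0,0,0,0,0,0,0.5,0,0,0,0,0,0,0.5,0,0,0,0,0,0,0.5,0,0,-0.06,0,0,0,1,0,0,-0.12,0,0,0,1,0,0,-0.15,0,0,0,1]
}}

```text
time_s: 17.35
ee_pos: [0.4442, -0.0734, 0.0617]
eef_rot: [0.056, 0.998, -0.0, -0.002]
wrist_force: [0.6, 0.3, -0.1]
width: 0.691
```

```bash
python3 -c "
from workcell import bot
from h import *
s=bot.sense()
plan(bot,.4545,.267,.06,173.6)
p=bot.snapshot('wrist'); cv2.imwrite('pics/w11.png',p['image'][:,:,::-1])"
```

```text
t 17.35 pos [ 0.4442 -0.0734  0.0617] theta 173.56 w 0.691 F [ 0.6  0.3 -0.1]
turn [-0.0003 -0.001  -0.0002] shift(turned frame) [0.1385 1.6971 0.0084] shift(now) [0.1397 1.697  0.0073]
```

View pics/w11.png

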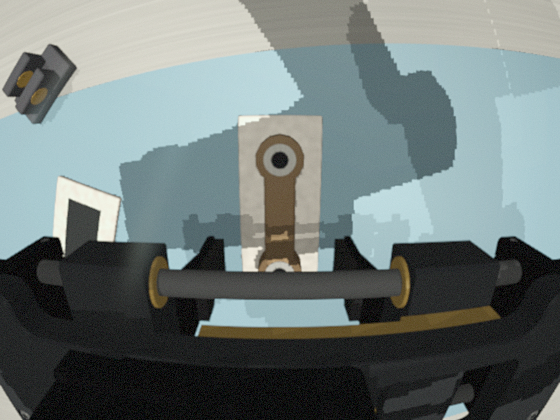

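The link lies on its card, aligned, with even white margins (card columns 238–322, link centre at 280). Next the collar.

{"fn": "play_rows", "kwargs": {
  "rows": [0.01,0.12,0,0,0,0,1,0.016,0.2,0,0,0,0,1,0.016,0.2,0,0,0,0,1,0.016,0.2,0,0,0,0,1,0.016,0.2,0,0,0,0,1,0.016,0.2,0,0,0,0,1,0.016,0.2,0,0,0,0,1,0.016,0.2,0,0,0,0,1,0.016,0.12,0,0,0,0,1,0,0.05,0,0,0,0,1,0,0.007,0,0,0,0,1]
}}

```text
time_s: 18.5
ee_pos: [0.4558, 0.2679, 0.0615]
eef_rot: [0.055, 0.998, -0.0, -0.0]
wrist_force: [-0.7, -0.1, -0.7]
width: 1.002
```

```bash
python3 -c "
from workcell import bot
from h import *
s=bot.sense()
plan(bot,.455,.267,-.010,173.6)
p=bot.snapshot('wrist'); cv2.imwrite('pics/w12.png',p['image'][:,:,::-1])"
```

```text
t 18.5 pos [0.4558 0.2679 0.0615] theta 173.65 w 1.002 F [-0.7 -0.1 -0.7]
turn [-0.     -0.      0.0003] shift(turned frame) [ 0.0033 -0.0051  0.3575] shift(now) [ 0.0033 -0.0051  0.3575]
```

View pics/w12.png

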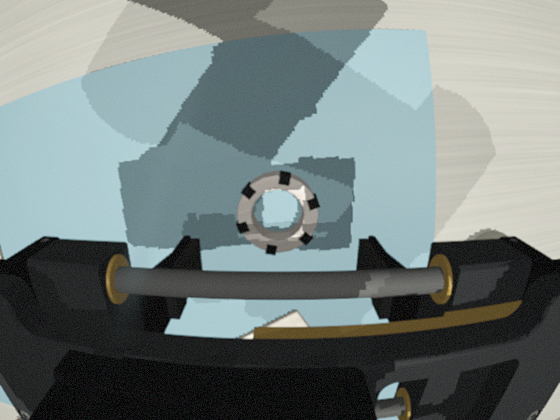

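```bash
python3 -c "
from workcell import bot
from h import *
s=bot.sense()
p=bot.snapshot('wrist')
for uv in ((278,172),(278,252),(238,211),(319,211),(278,211)): print(wback(p,s,uv,.02))"
```

```text
[0.42252802 0.27038292 0.02      ]
[0.4832249  0.26346303 0.02      ]
[0.44772616 0.23817959 0.02      ]
[0.45434964 0.29680638 0.02      ]
[0.45097294 0.26714297 0.02      ]
```

{"fn": "play_rows", "kwargs": {
  "rows": [0.011,-0.004,0.08,0,0,0,1,0,0,0.12,0,0,0,1,0,0,0.09,0,0,0,1,0,0,0.04,0,0,0,1,0,0,0.017,0,0,0,1,0,0,0.008,0,0,0,1,0,0,0,0,0,0,0,0,0,0,0,0,0,0,0,0,0,0,0,0,0,0,0,0,0,0,0,0,0,0,0,0,0,0,0,0,0,0,0,0,0,0,0,0,0,0,0,0,0,0,0,0,0,0,0,0],
  "force": 40
}}

```text
time_s: 20.0
ee_pos: [0.4537, 0.2668, -0.0089]
eef_rot: [0.056, 0.998, 0.0, 0.0]
wrist_force: [-1.9, 0.5, 4.2]
width: 0.662
```

{"fn": "play_rows", "kwargs": {
  "rows": [0,0,-0.03,0,0,0,0,0,0,-0.08,0,0,0,0,0,0,-0.1,0,0,0,0,0,0,-0.08,0,0,0,0,0,0,-0.04,0,0,0,0,0,0,0,0,0,0,0]
}}

```text
time_s: 20.6
ee_pos: [0.4539, 0.267, 0.0577]
eef_rot: [0.056, 0.998, 0.001, 0.001]
wrist_force: [0.5, 0.2, -1.3]
width: 0.661
```

```bash
python3 -c "
from workcell import bot
from h import *
s=bot.sense()
plan(bot,.609,.2513,.055,173.6)
p=bot.snapshot('wrist'); cv2.imwrite('pics/w13.png',p['image'][:,:,::-1])"
```

```text
t 20.6 pos [0.4539 0.267  0.0577] theta 173.57 w 0.661 F [ 0.5  0.2 -1.3]
turn [ 0.0006  0.0004 -0.0002] shift(turned frame) [-0.7792  0.0084  0.0134] shift(now) [-0.7792  0.0089  0.0144]
```

View pics/w13.png

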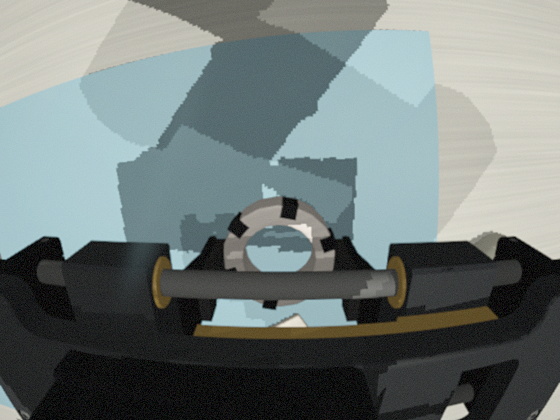

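```bash
cat >> h.py <<'E'
def toolpt(p,uv,tz):
    K=p["intrinsics"];H=p["hand_eye"]; a=np.array([uv[0]-K[0,2],uv[1]-K[1,2]])/K[0,0];r=np.hypot(*a);d=H[:3,:3]@np.array([*(a/r*np.sin(r)),np.cos(r)]);o=H[:3,3]
    return o+d*(tz-o[2])/d[2]
E
python3 -c "
from workcell import bot
from h import *
p=bot.snapshot('wrist')
cv2.imwrite('pics/w14.png',cv2.resize(p['image'][180:330,200:360,::-1],(640,600),interpolation=cv2.INTER_CUBIC))
for uv in ((280,196),(280,308),(224,245),(334,245)): print(toolpt(p,uv,-.0289))"
```

```text
[ 0.03368313  0.00082492 -0.0289    ]
[-0.03148999  0.00085558 -0.0289    ]
[ 0.00740922 -0.02837354 -0.0289    ]
[ 0.0073667  0.0290039 -0.0289   ]
```

View pics/w14.png

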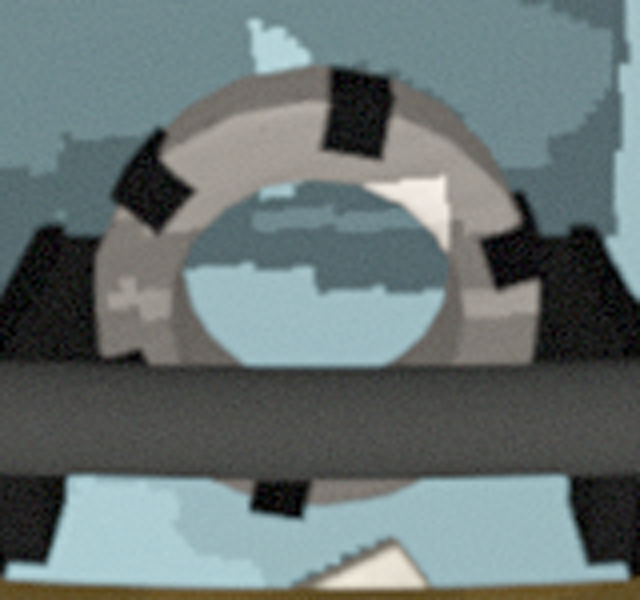

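{"fn": "play_rows", "kwargs": {
  "rows": [-0.08,0,0,0,0,0,0,-0.15,0.002,0,0,0,0,0,-0.18,0.002,0,0,0,0,0,-0.18,0.002,0,0,0,0,0,-0.12,0.002,0,0,0,0,0,-0.05,0,0,0,0,0,0,-0.019,0,0,0,0,0,0,0,0,0,0,0,0,0]
}}

```text
time_s: 21.5
ee_pos: [0.6077, 0.2503, 0.0557]
eef_rot: [0.056, 0.998, -0.001, -0.001]
wrist_force: [0.1, -0.8, -1.5]
width: 0.663
```

```bash
python3 -c "
from workcell import bot
from h import *
s=bot.sense()
plan(bot,.609,.2513,-.0025,173.6)
p=bot.snapshot('wrist'); cv2.imwrite('pics/w15.png',p['image'][:,:,::-1])
p=bot.snapshot('top'); cv2.imwrite('pics/t15.png',cv2.resize(p['image'][130:310,140:460,::-1],(800,450),interpolation=cv2.INTER_CUBIC))
"
```

```text
t 21.5 pos [0.6077 0.2503 0.0557] theta 173.55 w 0.663 F [ 0.1 -0.8 -1.5]
turn [-0.0004 -0.0006 -0.0003] shift(turned frame) [-0.0061  0.0055  0.291 ] shift(now) [-0.0066  0.0059  0.291 ]
```

View pics/w15.png

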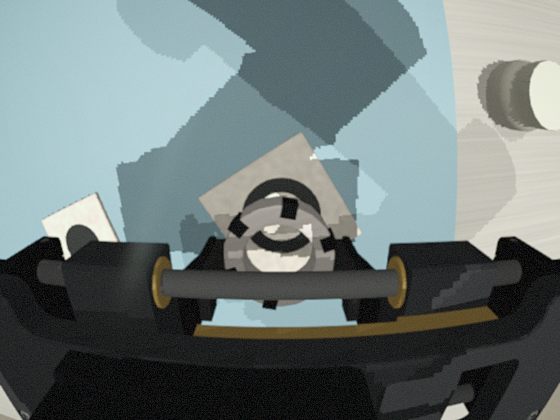

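View pics/t15.png

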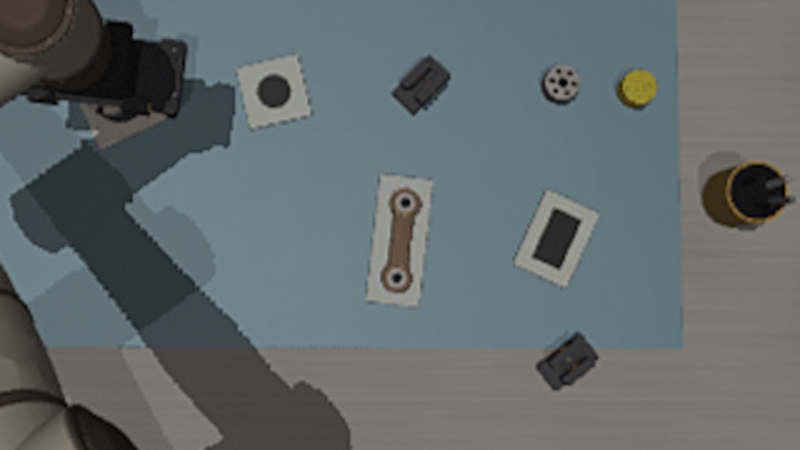

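```bash
python3 -c "
from workcell import bot
from h import *
s=bot.sense();p=bot.snapshot('wrist')
a=wback(p,s,(199,195),.006);b=wback(p,s,(360,234),.006);c=wback(p,s,(301,133),.006)
print(a,b,c,(a+b)/2,np.linalg.norm(a-b),np.linalg.norm(a-c),np.linalg.norm(b-c))"
```

```text
[0.58615079 0.19234814 0.006     ] [0.63151906 0.31249943 0.006     ] [0.54921235 0.2734781  0.006     ] [0.60883492 0.25242378 0.006     ] 0.1284313522340613 0.08914324718398281 0.09108819090768873
```

{"fn": "play_rows", "kwargs": {
  "rows": [-0.006,0.007,0.06,0,0,0,0,0,0,0.1,0,0,0,0,0,0,0.07,0,0,0,0,0,0,0.035,0,0,0,0,0,0,0.014,0,0,0,0,0,0,0.006,0,0,0,0,0,0,0.005,0,0,0,0,0,0,0,0,0,0,0]
}}

```text
time_s: 22.45
ee_pos: [0.6103, 0.2522, -0.0007]
eef_rot: [0.056, 0.998, 0.0, 0.0]
wrist_force: [-0.6, -0.6, -1.0]
width: 0.663
```

{"fn": "play_rows", "kwargs": {
  "rows": [0,0,0.005,0,0,0,0,0,0,0.003,0,0,0,0,0,0,0,0,0,0,0]
}}

```text
time_s: 22.75
ee_pos: [0.6099, 0.252, -0.0028]
eef_rot: [0.056, 0.998, 0.0, 0.0]
wrist_force: [0.4, 0.5, -1.4]
width: 0.664
```

{"fn": "play_rows", "kwargs": {
  "rows": [0,0,0.004,0,0,0,0,0,0,0,0,0,0,0,0,0,0,0,0,0,0.9,0,0,0,0,0,0,0.9,0,0,0,0,0,0,0.9,0,0,0,0,0,0,0.9,0,0,-0.06,0,0,0,0.9,0,0,-0.12,0,0,0,0.9,0,0,-0.18,0,0,0,0.9,0,0,0,0,0,0,0.9]
}}

```text
time_s: 23.75
ee_pos: [0.6137, 0.254, 0.0752]
eef_rot: [0.055, 0.998, 0.003, 0.005]
wrist_force: [1.4, 0.7, 0.3]
width: 0.897
```

```bash
python3 -c "
from workcell import bot
from h import *
s=bot.sense()
plan(bot,.6245,-.257,.07,110)
p=bot.snapshot('wrist'); cv2.imwrite('pics/w16.png',p['image'][:,:,::-1])"
```

```text
t 23.75 pos [0.6137 0.254  0.0752] theta 173.65 w 0.897 F [1.4 0.7 0.3]
turn [0.0037 0.0017 0.3536] shift(turned frame) [-2.4192 -0.8232  0.0261] shift(now) [-0.336  -2.5334  0.0127]
```

View pics/w16.png

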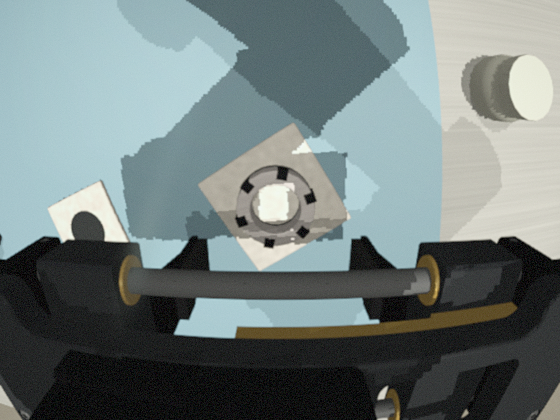

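Collar sits centred on its card. Next the bare steel piston.

{"fn": "play_rows", "kwargs": {
  "rows": [0,0,0,0,0,0.043,0.9,0,0,0,0,0,0.043,0.9,0,0,0,0,0,0.043,0.9,0,0,0,0,0,0.043,0.9,0,0,0,0,0,0.043,0.9,-0.1,-0.095,0,0,0,0,0.9,-0.135,-0.13,0,0,0,0,0.9,-0.135,-0.13,0,0,0,0,0.9,-0.135,-0.13,0,0,0,0,0.9,-0.135,-0.13,0,0,0,0,0.9,-0.135,-0.13,0,0,0,0,0.9,-0.135,-0.13,0,0,0,0,0.9,-0.135,-0.13,0,0,0,0,0.9,-0.135,-0.13,0,0,0,0,0.9,-0.135,-0.13,0,0,0,0,0.9,-0.135,-0.13,0,0,0,0,0.9,-0.135,-0.13,0,0,0,0,0.9,-0.12,-0.12,0,0,0,0,0.9,-0.1,-0.09,0,0,0,0,0.9,-0.04,-0.035,0,0,0,0,0.9]
}}

```text
time_s: 25.8
ee_pos: [0.6185, -0.2616, 0.0675]
eef_rot: [0.385, 0.923, -0.0, -0.001]
wrist_force: [-0.6, 0.1, -0.0]
width: 0.903
```

```bash
python3 -c "
from workcell import bot
from h import *
s=bot.sense()
plan(bot,.6245,-.257,.07,135)
p=bot.snapshot('wrist'); cv2.imwrite('pics/w17.png',p['image'][:,:,::-1])"
```

```text
t 25.8 pos [ 0.6185 -0.2616  0.0675] theta 134.7 w 0.903 F [-0.6  0.1 -0. ]
turn [-0.0002 -0.0003 -0.0016] shift(turned frame) [-0.0049  0.0377 -0.0123] shift(now) [-0.0047  0.0377 -0.0123]
```

View pics/w17.png

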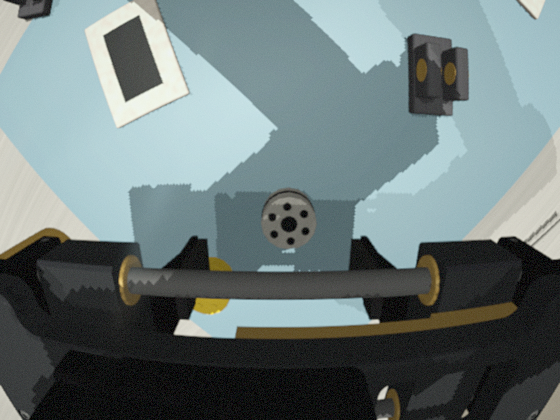

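```bash
python3 -c "
from workcell import bot
from h import *
s=bot.sense();p=bot.snapshot('wrist')
c=wback(p,s,(288.5,223.5),.032);print(c)
cc=wback(p,s,(436,75),.02);print('clevis',cc)
plan(bot,c[0],c[1],-.007,134.7)"
```

```text
[ 0.62595889 -0.2582932   0.032     ]
clevis [ 0.62656324 -0.09956926  0.02      ]
t 25.9 pos [ 0.6187 -0.2604  0.0676] theta 134.73 w 0.905 F [-0.4 -0.1  0.3]
turn [-0.0002 -0.0003  0.0002] shift(turned frame) [-0.0181  0.0332  0.3731] shift(now) [-0.0185  0.0333  0.3731]
```

{"fn": "play_rows", "kwargs": {
  "rows": [-0.012,0.032,0.05,0,0,0,0.9,0,0,0.12,0,0,0,0.8,0,0,0.1,0,0,0,0.75,0,0,0.06,0,0,0,0.75,0,0,0.03,0,0,0,0.75,0,0,0.012,0,0,0,0.75,0,0,0,0,0,0,0.7,0,0,0,0,0,0,0,0,0,0,0,0,0,0,0,0,0,0,0,0,0,0,0,0,0,0,0,0,0,0,0,0,0,0,0,0,0,0,0,0,0,0,0,0,0,0,0,0,0],
  "force": 45
}}

```text
time_s: 27.3
ee_pos: [0.6256, -0.2567, -0.0055]
eef_rot: [0.384, 0.923, -0.0, 0.0]
wrist_force: [-1.7, -0.3, 4.2]
width: 0.442
```

{"fn": "play_rows", "kwargs": {
  "rows": [0,0,0,0,0,0,0,0,0,-0.03,0,0,0,0,0,0,-0.08,0,0,0,0,0,0,-0.12,0,0,0,0,0,0,-0.12,0,0,0,0,0,0,-0.08,0,0,0,0,0,0,-0.04,0,0,0,0,0,0,0,0,0,0,0]
}}

```text
time_s: 28.1
ee_pos: [0.6261, -0.2563, 0.0886]
eef_rot: [0.384, 0.923, 0.0, 0.001]
wrist_force: [0.7, 0.7, -2.0]
width: 0.445
```

```bash
python3 -c "
from workcell import bot
from h import *
s=bot.sense()
plan(bot,.6169,.0731,.08,134.7)
p=bot.snapshot('wrist'); cv2.imwrite('pics/w18.png',p['image'][:,:,::-1])"
```

```text
t 28.1 pos [ 0.6261 -0.2563  0.0886] theta 134.87 w 0.445 F [ 0.7  0.7 -2. ]
turn [0.0005 0.0004 0.0009] shift(turned frame) [1.2032 1.1258 0.0432] shift(now) [1.2    1.1292 0.0432]
```

View pics/w18.png

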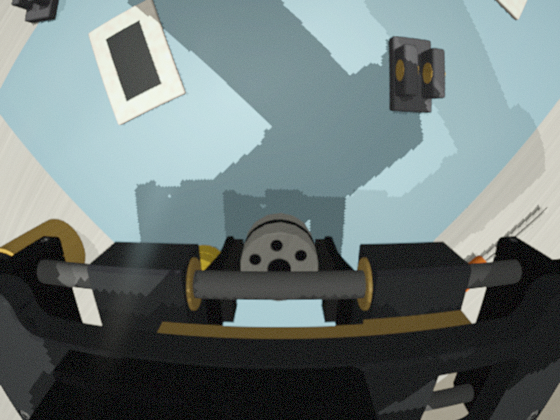

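```bash
python3 -c "
from workcell import bot
from h import *
p=bot.snapshot('wrist')
cv2.imwrite('pics/w19.png',cv2.resize(p['image'][200:310,220:340,::-1],(655,600),interpolation=cv2.INTER_CUBIC))
for uv in ((279,222),(279,266),(279,247)): print(toolpt(p,uv,-.0375))"
```

```text
[ 0.0235553   0.00103852 -0.0375    ]
[ 0.00020065  0.0010229  -0.0375    ]
[ 0.01061452  0.00102972 -0.0375    ]
```

View pics/w19.png

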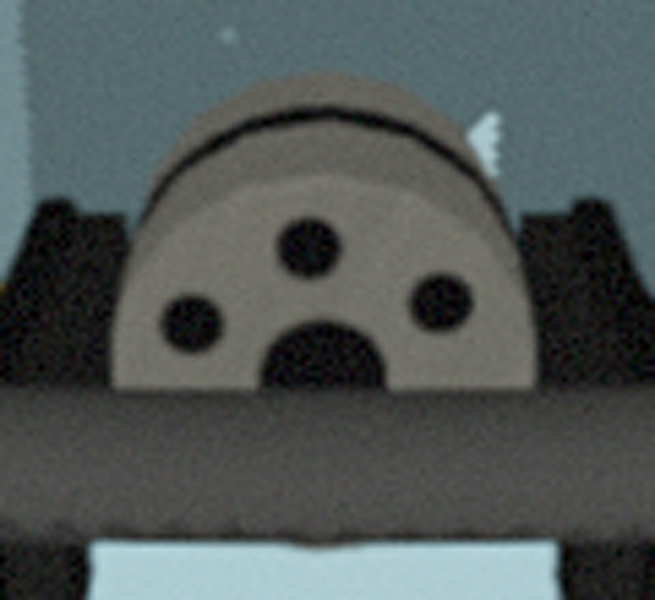

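{"fn": "play_rows", "kwargs": {
  "rows": [0.06,0.055,0,0,0,0,0,0.11,0.105,0,0,0,0,0,0.135,0.125,0,0,0,0,0,0.135,0.125,0,0,0,0,0,0.135,0.125,0,0,0,0,0,0.135,0.125,0,0,0,0,0,0.135,0.125,0,0,0,0,0,0.135,0.125,0,0,0,0,0,0.11,0.105,0,0,0,0,0,0.07,0.065,0.04,0,0,0,0,0.04,0.036,0.04,0,0,0,0,0.013,0.012,0,0,0,0,0,0,0,0,0,0,0,0]
}}

```text
time_s: 29.5
ee_pos: [0.6138, 0.0745, 0.0712]
eef_rot: [0.384, 0.924, -0.001, -0.001]
wrist_force: [-0.2, 0.5, -1.0]
width: 0.448
```

```bash
python3 -c "
from workcell import bot
from h import *
s=bot.sense()
plan(bot,.6155,.0745,.0015,134.7)
p=bot.snapshot('wrist'); cv2.imwrite('pics/w20.png',p['image'][:,:,::-1])"
```

```text
t 29.5 pos [0.6138 0.0745 0.0712] theta 134.89 w 0.448 F [-0.2  0.5 -1. ]
turn [-0.0005 -0.0002  0.0011] shift(turned frame) [-0.0062  0.006   0.3483] shift(now) [-0.0064  0.0066  0.3483]
```

View pics/w20.png

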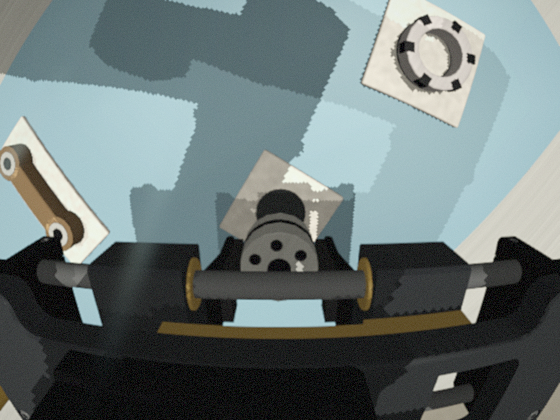

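```bash
python3 -c "
from workcell import bot
from h import *
s=bot.sense();p=bot.snapshot('wrist')
a=wback(p,s,(220,228),.006);b=wback(p,s,(343,200),.006);c=wback(p,s,(267,151),.006)
print((a+b)/2,np.linalg.norm(a-b),np.linalg.norm(a-c),np.linalg.norm(b-c))
print('disc front',wback(p,s,(281,188),.006))
plan(bot,.6155,.0745,.0015,134.7)"
```

```text
[0.61944883 0.07218681 0.006     ] 0.10301148091750642 0.07425855459121745 0.07218531420033333
disc front [0.60427617 0.08768049 0.006     ]
t 29.6 pos [0.6144 0.0738 0.072 ] theta 134.82 w 0.444 F [ 0.4  0.5 -1.1]
turn [-0.0001  0.      0.0007] shift(turned frame) [-0.0017  0.0064  0.3523] shift(now) [-0.0017  0.0065  0.3523]
```

{"fn": "play_rows", "kwargs": {
  "rows": [-0.009,0.009,0.06,0,0,0,0,0,0,0.11,0,0,0,0,0,0,0.1,0,0,0,0,0,0,0.045,0,0,0,0,0,0,0.018,0,0,0,0,0,0,0.009,0,0,0,0,0,0,0.005,0,0,0,0,0,0,0,0,0,0,0]
}}

```text
time_s: 30.4
ee_pos: [0.6174, 0.0748, 0.0033]
eef_rot: [0.384, 0.923, 0.001, 0.001]
wrist_force: [0.7, 0.1, -1.1]
width: 0.445
```

{"fn": "play_rows", "kwargs": {
  "rows": [0,0,0.006,0,0,0,0,0,0,0.004,0,0,0,0,0,0,0,0,0,0,0]
}}

```text
time_s: 30.7
ee_pos: [0.6168, 0.0747, 0.0007]
eef_rot: [0.384, 0.923, 0.0, 0.0]
wrist_force: [-0.1, 0.4, -1.5]
width: 0.447
```

{"fn": "play_rows", "kwargs": {
  "rows": [0,0,0.004,0,0,0,0,0,0,0,0,0,0,0,0,0,0,0,0,0,0.7,0,0,0,0,0,0,0.7,0,0,0,0,0,0,0.7,0,0,0,0,0,0,0.7,0,0,-0.05,0,0,0,0.8,0,0,-0.12,0,0,0,0.8,0,0,-0.15,0,0,0,0.8,0,0,-0.06,0,0,0,0.8,0,0,0,0,0,0,0.8]
}}

```text
time_s: 31.8
ee_pos: [0.6184, 0.0752, 0.0784]
eef_rot: [0.384, 0.923, 0.002, 0.002]
wrist_force: [-0.5, -0.0, 0.3]
width: 0.802
```

```bash
python3 -c "
from workcell import bot
from h import *
s=bot.sense()
plan(bot,.6245,-.098,.08,135)
p=bot.snapshot('wrist'); cv2.imwrite('pics/w21.png',p['image'][:,:,::-1])"
```

```text
t 31.8 pos [0.6184 0.0752 0.0784] theta 134.88 w 0.802 F [-0.5 -0.   0.3]
turn [ 0.0015  0.0008 -0.0007] shift(turned frame) [-0.6338 -0.5906 -0.0079] shift(now) [-0.6351 -0.5893 -0.0092]
```

View pics/w21.png

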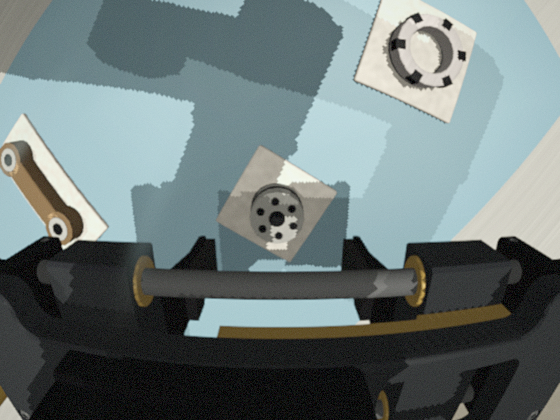

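Piston stands centred on its card. Now the far clevis.

{"fn": "play_rows", "kwargs": {
  "rows": [-0.08,-0.075,0,0,0,0,0.8,-0.13,-0.12,0,0,0,0,0.8,-0.14,-0.13,0,0,0,0,0.8,-0.14,-0.13,0,0,0,0,0.8,-0.09,-0.085,0,0,0,0,0.8,-0.04,-0.038,0,0,0,0,0.8,-0.014,-0.012,0,0,0,0,0.8,0,0,0,0,0,0,0.8]
}}

```text
time_s: 32.65
ee_pos: [0.6223, -0.0983, 0.0749]
eef_rot: [0.384, 0.923, -0.0, -0.001]
wrist_force: [0.2, 0.5, -0.5]
width: 0.8
```

```bash
python3 -c "
from workcell import bot
from h import *
s=bot.sense()
plan(bot,.6245,-.098,.0,135)
p=bot.snapshot('wrist'); cv2.imwrite('pics/w22.png',cv2.resize(p['image'][130:300,180:380,::-1],(700,595),interpolation=cv2.INTER_CUBIC))"
```

```text
t 32.65 pos [ 0.6223 -0.0983  0.0749] theta 134.85 w 0.8 F [ 0.2  0.5 -0.5]
turn [-0.0003 -0.0003 -0.0008] shift(turned frame) [-0.007   0.0088  0.3744] shift(now) [-0.0074  0.0092  0.3744]
```

View pics/w22.png

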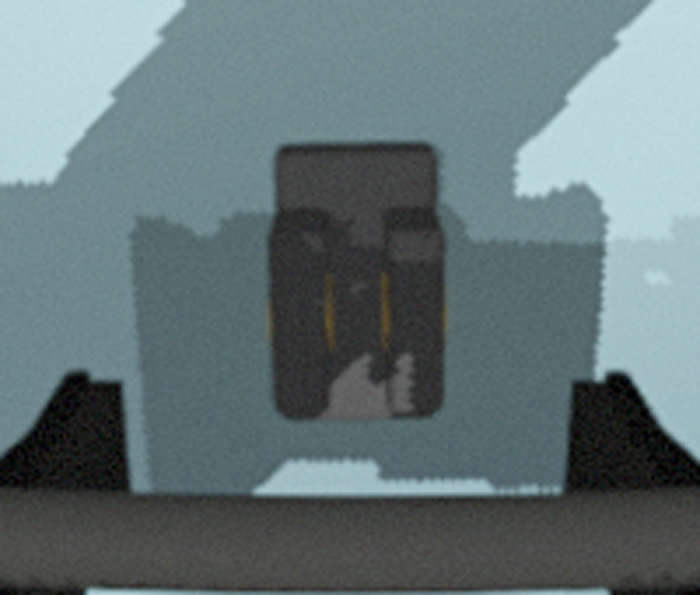

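```bash
python3 -c "
from workcell import bot
from h import *
s=bot.sense();p=bot.snapshot('wrist')
tz=lambda z:z-0
for uv,z in (((281.5,171.5),.014),((281.5,197),.038),((281.5,248),.038),((257,215),.038),((306.6,215),.038)):
  w=wback(p,s,uv,z); print(uv,z,w.round(4),toolpt(p,uv,s['ee_pos'][2]-z).round(4))
"
```

```text
(281.5, 171.5) 0.014 [ 0.603 -0.074  0.014] [0.0306 0.003  0.0611]
(281.5, 197) 0.038 [ 0.6127 -0.084   0.038 ] [0.0166 0.0028 0.0371]
(281.5, 248) 0.038 [ 0.6402 -0.1115  0.038 ] [-0.0223  0.0029  0.0371]
(257, 215) 0.038 [ 0.6097 -0.1057  0.038 ] [ 0.0033 -0.0147  0.0371]
(306.6, 215) 0.038 [ 0.6348 -0.0807  0.038 ] [0.0033 0.0208 0.0371]
```

{"fn": "play_rows", "kwargs": {
  "rows": [-0.01,0.015,0.05,0,0,0,0.8,0,0,0.12,0,0,0,0.8,0,0,0.11,0,0,0,0.75,0,0,0.055,0,0,0,0.7,0,0,0.027,0,0,0,0.7,0,0,0.01,0,0,0,0.7,0,0,0,0,0,0,0.7,0,0,0,0,0,0,0,0,0,0,0,0,0,0,0,0,0,0,0,0,0,0,0,0,0,0,0,0,0,0,0,0,0,0,0,0,0,0,0,0,0,0],
  "force": 45
}}

```text
time_s: 34.05
ee_pos: [0.6262, -0.0979, 0.0017]
eef_rot: [0.384, 0.923, -0.0, 0.0]
wrist_force: [-0.8, -0.4, 2.4]
width: 0.409
```

{"fn": "play_rows", "kwargs": {
  "rows": [0,0,0,0,0,0,0,0,0,-0.03,0,0,0,0,0,0,-0.08,0,0,0,0,0,0,-0.1,0,0,0,0,0,0,-0.08,0,0,0,0,0,0,-0.03,0,0,0,0,0,0,0,0,0,-0.037,0,0,0,0,0,0,-0.037,0,0,0,0,0,0,-0.037,0,0,0,0,0,0,0,0]
}}

```text
time_s: 35.05
ee_pos: [0.6255, -0.0977, 0.0643]
eef_rot: [0.218, 0.976, -0.0, -0.001]
wrist_force: [0.6, 0.1, -2.4]
width: 0.41
```

```bash
python3 -c "
from workcell import bot
from h import *
s=bot.sense()
plan(bot,.4472,-.254,.07,155.1)
p=bot.snapshot('wrist'); cv2.imwrite('pics/w23.png',p['image'][:,:,::-1])"
```

```text
t 35.05 pos [ 0.6255 -0.0977  0.0643] theta 154.82 w 0.41 F [ 0.6  0.1 -2.4]
turn [-0.0001 -0.0005 -0.0016] shift(turned frame) [ 0.4797 -1.0844 -0.0283] shift(now) [ 0.4744 -1.0868 -0.0271]
```

View pics/w23.png

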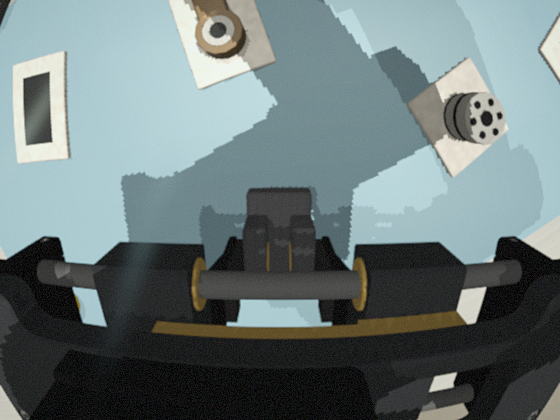

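```bash
python3 -c "
from workcell import bot
from h import *
p=bot.snapshot('wrist');s=bot.sense()
for uv,t in (((279,189),-.0123),((279,214),-.0363)): print(toolpt(p,uv,t))
c=[(13,66),(66,52),(70,158),(19,163)]
w=[wback(p,s,q,.006) for q in c]; print(np.mean(w,0),[np.linalg.norm(w[i]-w[i-1]).round(4) for i in range(4)])"
```

```text
[ 0.03353126  0.00072487 -0.0123    ]
[ 0.02688222  0.00071204 -0.0363    ]
[ 0.44877355 -0.25255156  0.006     ] [np.float64(0.0949), np.float64(0.0695), np.float64(0.0936), np.float64(0.0679)]
```

{"fn": "play_rows", "kwargs": {
  "rows": [0.025,-0.06,0,0,0,0,0,0.05,-0.12,0,0,0,0,0,0.07,-0.16,0,0,0,0,0,0.07,-0.165,0,0,0,0,0,0.07,-0.165,0,0,0,0,0,0.07,-0.16,0,0,0,0,0,0.055,-0.13,0,0,0,0,0,0.035,-0.08,0,0,0,0,0,0.02,-0.042,0,0,0,0,0,0,0,0,0,0,0,0]
}}

```text
time_s: 36.15
ee_pos: [0.4494, -0.2547, 0.0655]
eef_rot: [0.219, 0.976, 0.0, 0.0]
wrist_force: [0.9, 0.5, -2.1]
width: 0.411
```

```bash
python3 -c "
from workcell import bot
from h import *
s=bot.sense()
plan(bot,.4492,-.254,.0085,155.1)
p=bot.snapshot('wrist'); cv2.imwrite('pics/w24.png',p['image'][:,:,::-1])"
```

```text
t 36.15 pos [ 0.4494 -0.2547  0.0655] theta 154.75 w 0.411 F [ 0.9  0.5 -2.1]
turn [ 0.     0.    -0.002] shift(turned frame) [0.0025 0.0025 0.2848] shift(now) [0.0026 0.0025 0.2848]
```

View pics/w24.png

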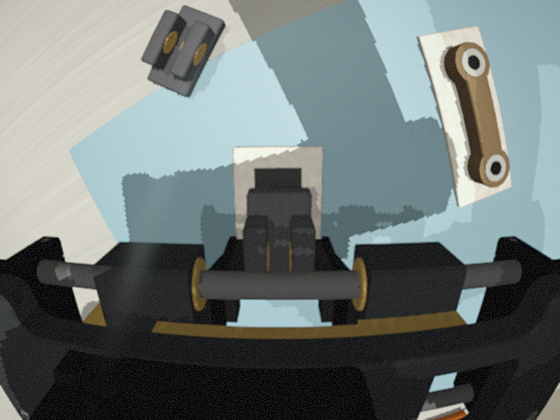

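{"fn": "play_rows", "kwargs": {
  "rows": [0,0,0.06,0,0,0,0,0,0,0.1,0,0,0,0,0,0,0.07,0,0,0,0,0,0,0.03,0,0,0,0,0,0,0.015,0,0,0,0,0,0,0.008,0,0,0,0,0,0,0.005,0,0,0,0,0,0,0,0,0,0,0]
}}

```text
time_s: 37.0
ee_pos: [0.4505, -0.2542, 0.0081]
eef_rot: [0.218, 0.976, -0.0, 0.001]
wrist_force: [-0.5, 1.1, -2.6]
width: 0.408
```

{"fn": "play_rows", "kwargs": {
  "rows": [0,0,0.005,0,0,0,0,0,0,0.003,0,0,0,0,0,0,0,0,0,0,0,0,0,0,0,0,0,0.7,0,0,0,0,0,0,0.7,0,0,0,0,0,0,0.7,0,0,0,0,0,0,0.7,0,0,-0.05,0,0,0,0.8,0,0,-0.12,0,0,0,0.8,0,0,-0.18,0,0,0,0.8,0,0,-0.2,0,0,0,0.8,0,0,0,0,0,0,0.8]
}}

```text
time_s: 38.2
ee_pos: [0.4541, -0.2556, 0.1226]
eef_rot: [0.217, 0.976, -0.001, 0.006]
wrist_force: [0.1, -0.2, -0.1]
width: 0.799
```

```bash
python3 -c "
from workcell import bot
from h import *
s=bot.sense()
plan(bot,.35,-.45,.2,155.1)
p=bot.snapshot('wrist'); cv2.imwrite('pics/w25.png',p['image'][:,:,::-1])"
```

```text
t 38.2 pos [ 0.4541 -0.2556  0.1226] theta 154.93 w 0.799 F [ 0.1 -0.2 -0.1]
turn [ 0.0004  0.0041 -0.0009] shift(turned frame) [ 0.0629 -1.1007 -0.3871] shift(now) [ 0.0547 -1.1005 -0.3891]
```

View pics/w25.png

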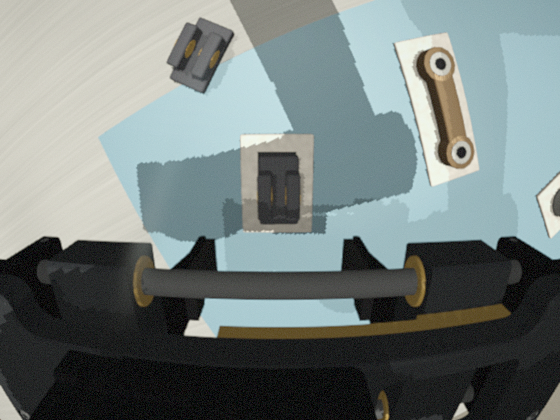

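{"fn": "play_rows", "kwargs": {
  "rows": [0,0,-0.2,0,0,0,0.8,0,0,-0.2,0,0,0,0.8,0.1,0,-0.1,0,0,0,0.8,0.15,-0.1,0,0,0,0,0.8,0.1,-0.18,0,0,0,0,0.8,0.05,-0.2,0,0,0,0,0.8,0.0,-0.2,0,0,0,0,0.8,0.0,-0.2,0,0,0,0,0.8,0.0,-0.2,0,0,0,0,0.8,0.0,-0.1,0,0,0,0,0.8,0,0,0,0,0,0,0.8,0,0,0,0,0,0,0.8]
}}

```text
time_s: 39.45
ee_pos: [0.2767, -0.4333, 0.2151]
eef_rot: [0.218, 0.976, 0.001, -0.001]
wrist_force: [-0.6, 0.2, -0.3]
width: 0.801
```

```bash
cat > chk.py <<'E'
from workcell import bot
from h import *
plan(bot,.35,-.45,.2,155.1)
p=bot.snapshot('top')
x0,x1,y0,y1=.36,.70,-.38,.36
cv2.imwrite('pics/t26.png',rectify(p,.026,x0,x1,y0,y1)[:,:,::-1])
for k,z in dict(collar_c=.016,piston_c=.022,clevis_c=.025,link_c=.016,grease_jar=0,pen_cup=0).items():
    print(k,[(back(p,np.array(d["xy"])*[560,420],z)[:2].round(3),round(d['score'],2)) for d in bot.place_of(p,k)])
q=bot.snapshot('scene'); cv2.imwrite('pics/s26.png',cv2.resize(q['image'][120:400,150:450,::-1],(640,597),interpolation=cv2.INTER_CUBIC))
E
python3 chk.py
```

```text
t 39.45 pos [ 0.2767 -0.4333  0.2151] theta 154.78 w 0.801 F [-0.6  0.2 -0.3]
turn [ 0.0004 -0.0007 -0.0018] shift(turned frame) [-0.3677  0.0786  0.0755] shift(now) [-0.3674  0.0806  0.0748]
collar_c [(array([0.612, 0.257]), 0.56)]
piston_c [(array([ 0.619, -0.347]), 0.73), (array([0.617, 0.08 ]), 0.64)]
clevis_c [(array([ 0.299, -0.262]), 0.9), (array([ 0.448, -0.26 ]), 0.66)]
link_c [(array([ 0.449, -0.072]), 0.57), (array([ 0.45 , -0.252]), 0.37)]
grease_jar [(array([0.528, 0.452]), 0.76), (array([0.62 , 0.082]), 0.35)]
pen_cup [(array([ 0.49 , -0.467]), 0.61)]
```

View pics/t26.png

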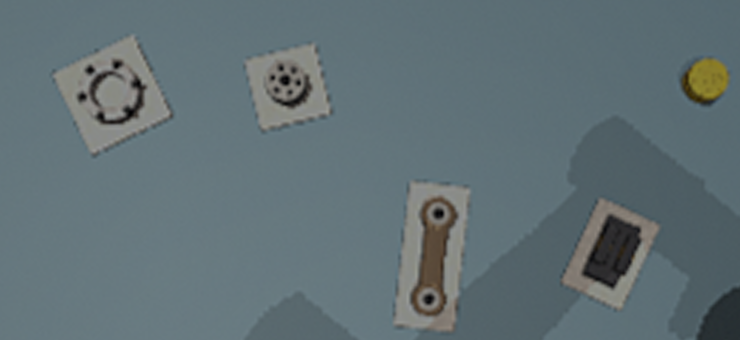

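View pics/s26.png

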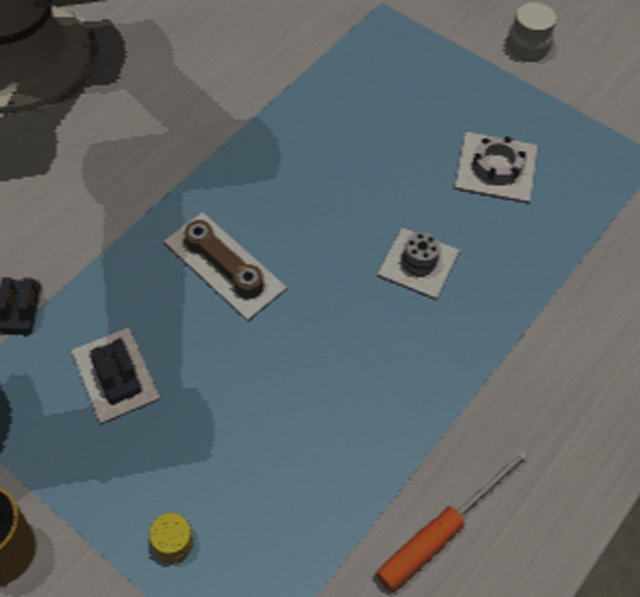

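```bash
python3 -c "
from workcell import bot
from h import *
p=bot.snapshot('top')
for i,(z,x,y) in enumerate(((.020,.448,-.2535),(.044,.448,-.2535),(.026,.609,.252))):
  im=rectify(p,z,x-.05,x+.05,y-.05,y+.05,.00025)
  im=cv2.convertScaleAbs(im,alpha=2); cv2.drawMarker(im,(200,200),(255,0,0),cv2.MARKER_CROSS,20,1); 
  cv2.imwrite(f'pics/c{i}.png',im[:,:,::-1])
a=np.hstack([cv2.imread(f'pics/c{i}.png') for i in (0,1)]); cv2.imwrite('pics/cc.png',a)
"
```

```text
(no output)
```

View pics/cc.png

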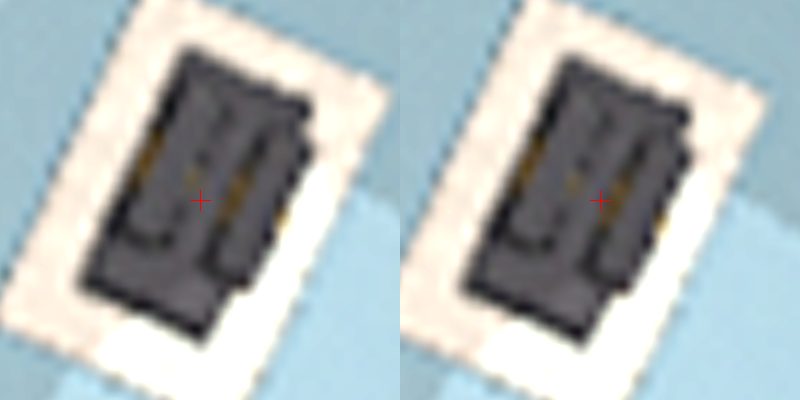

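View pics/c2.png

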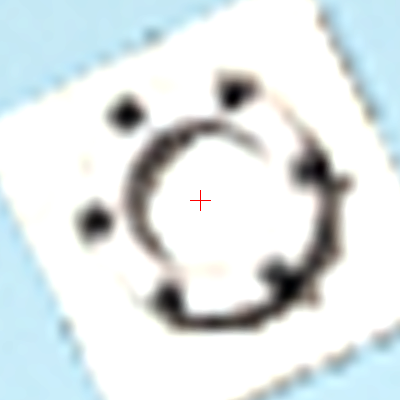

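```bash
python3 -c "
from workcell import bot
print(bot.sense()['time_s']); print(bot.sign_off())"
```

```text
39.9
the job is handed in; nothing more can be done
None
```

All four parts are on their own cards, and I handed the job in at 39.9 s. I used the bare steel piston and the clevis farthest from the base. The yellow piston and the nearer clevis were left alone.

**Last checks (overhead camera, arm clear and gripper empty):**

| Part | Offset from card centre | Alignment |
|---|---|---|
| Link | about 1 mm | in line with its outline |
| Collar | about 1.5 mm | any turn allowed |
| Piston | about 1–2 mm | any turn allowed |
| Clevis | about 2 mm | in line with its outline |

All four look flat in the overhead and scene pictures. I did not touch the jar or the pen cup. The network's readings of their positions shifted by under 1 cm between the first and last pictures, which is about its usual error.

**What went wrong or disagreed:**
- **Link grasp:** My first three tries closed on air just above the link. The fingertips turned out to be about 17 mm behind the reported TCP, not 11 mm ahead as stated. I allowed for this in every grasp and placement afterwards. Those tries shifted the link by at most a few millimetres.
- **Grip width:** The collar and piston read 57.6 mm and 38.5 mm between the fingers, slightly under their 60 mm and 40 mm diameters. Both held firmly when lifted.

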